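Change the batch in the battery test dock

TASK

Switch the battery test dock off by turning its knob anticlockwise until it clicks over, then slide its contact carriage back to its open stop, then move the tested packs that are in the dock into the white tray and lay every fresh pack from the cream mat upright into a free lane of the dock between the dividers. When all are in, slide the carriage fully home so that it pushes the fresh packs against the contact wall, and only then turn the knob clockwise until it clicks back into its test position. Leave the other things on the bench where they are.

Things in the scene. Friction and masses are not known exactly. Their poses are not given: they have to be found in the camera images.
- dock: white battery test dock, fixed. Origin: under its centre, on the table. Base plate 300 (x) x 260 (y) x 10 mm, on which the packs stand. At its +x end a grey contact wall, 50 mm high over the table, inner face at x = +135 mm. Side rails at y = +-124 mm are 32 mm high. A control box (140 x 80 mm, 50 mm high, centre x = -20, y = +170 mm) carries the knob.
- lanes (a point): middle of the four lanes' row, on the base plate (dock x = +90, y = 0, 10 mm over the table; axes as the dock). Three dividers, 4 mm wide and 18 mm high above the plate, at dock y = -60, 0, +60 mm run 75 mm back from the contact wall. Lane centres: y = -90, -30, +30, +90 mm; at least 56 mm wide. A pack's long side goes along x; against the wall its centre is at dock x = +90 mm.
- carriage (a joint): travel (m) of the contact carriage along dock +x: 0 at the open stop (farthest from the contact wall), 0.12 at the home stop. An aluminium bar across all lanes, 36 mm along x, top 48 mm over the table; front face at dock x = -77 mm open, +43 mm home, so it pushes the packs to the wall with 2 mm to spare. Stays where left; about 2.5 N of friction, plus up to 11 N of the packs'.
- carriage_tab (a point): middle of the black upright tab on top of the carriage, by which it is slid: 12 mm thick (dock x), 44 mm wide (dock y), from 47 to 87 mm over the table; the point is 67 mm over the table.
- knob (a joint): angle (rad) of the selector knob, growing anticlockwise seen from above: rests at 0 (test, as found) and at 1.25 (off). Between them a spring detent resists with up to 0.17 N m; it is passed half way, after which the knob is drawn on to the next rest. End stops at -0.08 and 1.33.
- knob_grip (a point): on the knob's axis, 76 mm over the table. The black grip bar is 50 mm long (own x, which turns with the knob and lies along dock x at 0), 14 mm thick, from 59 to 87 mm over the table, on a disc of 52 mm diameter.
- tray: open white tray, fixed, 130 (x) x 160 (y) x 32 mm, walls and floor 5 mm. Origin: under its centre. For the tested packs; up to two lie in it side by side along y, long side along x.
- pack1_c (a point): fresh pack, on the cream mat on the table at the start (may be absent): grey battery pack, box 90 (own x) x 46 (own y) x 30 mm, with a black grip rib 60 (own x) x 16 (own y) x 24 mm along the middle of its top; 0.15-0.27 kg. Point: centre of the whole, 27 mm above the underside, 15 mm below the rib's middle. Either end may face the contacts.
- pack2_c (a point): fresh pack, on the cream mat on the table at the start (may be absent): grey battery pack, box 90 (own x) x 46 (own y) x 30 mm, with a black grip rib 60 (own x) x 16 (own y) x 24 mm along the middle of its top; 0.15-0.27 kg. Point: centre of the whole, 27 mm above the underside, 15 mm below the rib's middle. Either end may face the contacts.
- pack3_c (a point): fresh pack, on the cream mat on the table at the start (may be absent): grey battery pack, box 90 (own x) x 46 (own y) x 30 mm, with a black grip rib 60 (own x) x 16 (own y) x 24 mm along the middle of its top; 0.15-0.27 kg. Point: centre of the whole, 27 mm above the underside, 15 mm below the rib's middle. Either end may face the contacts.
- pack4_c (a point): fresh pack, on the cream mat on the table at the start (may be absent): grey battery pack, box 90 (own x) x 46 (own y) x 30 mm, with a black grip rib 60 (own x) x 16 (own y) x 24 mm along the middle of its top; 0.15-0.27 kg. Point: centre of the whole, 27 mm above the underside, 15 mm below the rib's middle. Either end may face the contacts.
- old1_c (a point): tested pack, in the dock's lane at y = -90 mm at the start (may be absent): grey battery pack, box 90 (own x) x 46 (own y) x 30 mm, with a black grip rib 60 (own x) x 16 (own y) x 24 mm along the middle of its top; 0.15-0.27 kg. Point: centre of the whole, 27 mm above the underside, 15 mm below the rib's middle. Either end may face the contacts.
- old2_c (a point): tested pack, in the dock's lane at y = -30 mm at the start (may be absent): grey battery pack, box 90 (own x) x 46 (own y) x 30 mm, with a black grip rib 60 (own x) x 16 (own y) x 24 mm along the middle of its top; 0.15-0.27 kg. Point: centre of the whole, 27 mm above the underside, 15 mm below the rib's middle. Either end may face the contacts.
- old3_c (a point): tested pack, in the dock's lane at y = 30 mm at the start (may be absent): grey battery pack, box 90 (own x) x 46 (own y) x 30 mm, with a black grip rib 60 (own x) x 16 (own y) x 24 mm along the middle of its top; 0.15-0.27 kg. Point: centre of the whole, 27 mm above the underside, 15 mm below the rib's middle. Either end may face the contacts.
- old4_c (a point): tested pack, in the dock's lane at y = 90 mm at the start (may be absent): grey battery pack, box 90 (own x) x 46 (own y) x 30 mm, with a black grip rib 60 (own x) x 16 (own y) x 24 mm along the middle of its top; 0.15-0.27 kg. Point: centre of the whole, 27 mm above the underside, 15 mm below the rib's middle. Either end may face the contacts.
- tin: bystander: closed steel tin, 68 mm across, 45 mm high; origin under its middle
- reel: bystander: white plastic reel, 84 mm across, 30 mm high; origin under its middle
- meter: bystander: orange multimeter lying flat, 170 x 82 x 34 mm; origin under its middle
- driver: bystander: screwdriver lying flat; origin under its middle (half-way along for the tools)
- spanner: bystander: spanner lying flat; origin under its middle (half-way along for the tools)
- cleaner: bystander: cleaner bottle, 60 mm across, 150 mm high; origin under its middle
- mug: bystander: mug, 80 mm across, 90 mm high; origin under its middle
Not all that is in view belongs to the job. What is shaped like the part that bears old4_c but blue or purple is not meant.

How it is judged:
By the outcome, as a careful person would: the job done as asked, in the order asked, and still so for the second after the job is handed in, with the robot touching nothing.
Of pack1, pack2, pack3, pack4 only 3 to 4 are there at a start; the rules pass over those that are not, and their reading is None.
Of old1, old2, old3, old4 only 1 to 2 are there at a start; the rules pass over those that are not, and their reading is None.
At some moment in a run one of pack1, pack2, pack3, pack4 may be knocked a few centimetres aside while the robot is not near it.
Once in a run the grip may slacken for a moment while it holds something.
It also fails if it takes over 200 s, if anything falls off the work surface, if the arm or the gripper's body presses on something with over 40 N, if the wrist force passes 120 N, or if a joint passes its speed limit or range.

ROBOT

A 6-joint arm with a two-finger parallel gripper is mounted at the origin on the work surface. World frame = base frame: x ahead of the robot, y to its left, z up, the work surface at z = 0. Lengths are in m, angles in rad, forces in N, time in s.
With the tool pointing down it reaches from about 0.375 to 0.975 m from the base axis. Payload 3.8 kg.
Tool frame: the origin (TCP) lies at the very end of the fingers, on their centre line; the grasp point (between the pads) lies 19 mm behind it; z points along the fingers, y is the line along which they close (so a half turn about z gives the same grasp; the last joint's range is limited). The gripper opens to 85 mm and grips with 20 to 120 N. Pads are 22 mm wide; open, the fingers measure 114 mm over their backs; the gripper's body (76 mm by 85 mm) begins 54 mm behind the grasp point. The pads swing forward as they close: fully open they stand 13 mm farther back than shut.
Start: joints at [-1.215, 0.264, 1.604, -0, 1.274, -0.037], TCP at [0.258, -0.624, 0.231] pointing down, gripper open.
Joint ranges: [-2.63, 2.63], [-0.94, 2.18], [0.31, 2.57], [-1.31, 4.45], [0, 2.66], [-2.55, 2.55]. Speed limits (rad/s): [2.57, 2.57, 3.14, 3.14, 3.14, 3.14].

INTERFACE

Orientations are given as a rotation vector (axis times angle).
In Python, from workcell import monitor, viewer, job gives the robot as it stands. The module is installed in compiled form; this text tells all that it offers.
- The arm moves only by the tool step_arm, never from a script. Its argument "series" is one flat list of numbers, 4 for each row, row after row: the shift along the tool's x, y, z in m, then the turn about the tool's z in rad. A call has 1 to 8 rows; each row is the pose to reach, as a shift and turn from the pose commanded when the call began, along the tool's axes at that moment; what a row does not reach only later rows make up. A row lasts 1/8 s, in which the tool goes at most 62.5 mm and 10.7 degrees, less where a joint would pass 70% of its speed; a pose out of reach is approached as far as the arm can. A call with a gripper value outside its range is refused whole. "gripper" is the opening, from 0 (shut) to 1 (fully open), set as the call begins (left out, the last holds). The fingers move at their own pace and stop on an object; "newtons" is the grip in N (left out, the last holds). Time passes only in rows, so rows that repeat a pose let the fingers close. It gives the time, the measured TCP pose, the force, the opening and the grip force at its end, in the units of the state.
- monitor.read_state(): the state, without advancing time (a new reading comes with each control period).
- viewer.read_camera(name): name is "scene" or "top" or "wrist"; returns a dict with "image" (480x640x3 uint8, red, green, blue), "intrinsics" (3x3 intrinsics, pixels), "T" (4x4, takes a point from camera to world coordinates); the wrist camera has in their place "hand_eye" (4x4, takes a point from camera to tool coordinates, whose origin is the TCP and whose axes are the flange's). Camera axes: x right, y up, looking along -z (the intrinsics and any distortion apply to the point x, -y, -z); pixel columns grow to the right and rows downward; lengths in m; the calibration is good to about 2 mm. A picture is of the moment at which its call begins: read the wrist's pose just before it. There is no depth.
- job.finish_job(): hands the job in; it is judged then, once.
Trained networks look in a picture, given as the dict that the camera call returned (one of the last four; its "shot" number tells which), for a name from the list of things; names that differ only in an ending like _2 or _b are one class to them, and where a whole thing is asked for, a point or a joint stands for the part that bears it (a point fixed in the world has none). Each returns a list of dicts, best first, with "score" (0 to 1); they miss things now and then, are a little off and sometimes report something else, mostly with a low value. They report only what shows in the picture. A call takes as long as a camera call. They do not tell look-alikes from the thing itself.
- viewer.boxes_of(picture, label): "extent" ([centre column, centre row, width, height] in pixels, round what is visible of it).
- viewer.spot_point(picture, label): "point" ([column, row] in pixels: a listed point, or the origin of a listed thing).
The state is a dict: "time": time; "q": joint angles; "joint_vel": joint speeds; "joint_torque": joint torques, N m; "tool_pos": TCP position; "tcp_rot": TCP orientation; "wrist_force": force on the tool from outside, world axes, zero at the start; "torque": the same for the moment, N m; "width": opening from 0.0 (shut) to 1.0 (fully open); "grip_force": force on a finger pad.
Only numpy, scipy, OpenCV 4.12 (cv2) and the standard library are available. Lean on these libraries where they do the work, as an engineer would, in place of code of your own. Each camera call takes 0.05 s, during which the arm holds its last target. There are 200 camera calls.

## Working session

There is one attempt and no reset: what is moved stays moved. The work goes in short steps, Python scripts to look and compute and a tool call to move; the robot and the scene stay as the last step left them, time stands still between calls to the robot, and variables do not carry over. Pictures are saved under pics/ and viewed, at most 14 in all, crops included, and the job is handed in when it is done.

Besides the shell and the picture viewer there is one more tool, called after ">>>" as name(argument=value, ...) on one line, values as JSON. step_arm: Moves the arm, as the interface text tells. Its arguments: {"type":"object","properties":{"series":{"type":"array"},"gripper":{"type":"number"},"newtons":{"type":"number"}},"required":["series"]}

```bash
mkdir -p pics
cat > h.py <<'E'
import numpy as np, cv2
from workcell import monitor, viewer, job
from scipy.spatial.transform import Rotation as R
def cam(n):
    s=monitor.read_state(); p=viewer.read_camera(n)
    if n=="wrist":
        T=np.eye(4);T[:3,:3]=R.from_rotvec(s["tcp_rot"]).as_matrix();T[:3,3]=s["tool_pos"];p["Tw"]=T@p["hand_eye"]
    else: p["Tw"]=np.array(p["T"])
    return p
def save(p,name,crop=None,scale=1):
    im=p["image"][:,:,::-1]
    if crop: a,b,c,d=crop; im=im[b:d,a:c]
    if scale!=1: im=cv2.resize(im,None,fx=scale,fy=scale,interpolation=cv2.INTER_CUBIC)
    cv2.imwrite("pics/"+name+".png",im)
def ray(p,px,z):
    """world point at height z seen in pixel px"""
    K=np.array(p["intrinsics"]);d=p.get("distortion")
    u=cv2.undistortPoints(np.array([[px]],float),K,None if d is None else np.array(d))[0,0]
    T=p["Tw"]; v=T[:3,:3]@np.array([u[0],-u[1],-1.]); o=T[:3,3]
    return o+v*(z-o[2])/v[2]
def proj(p,w):
    T=p["Tw"];c=T[:3,:3].T@(np.array(w)-T[:3,3]);K=np.array(p["intrinsics"])
    q=K@np.array([c[0],-c[1],-c[2]]);return q[:2]/q[2]
E
cat > a.py <<'E'
from h import *
np.set_printoptions(precision=4,suppress=True)
t=cam("top");s=cam("scene")
print({k:(v if k!="image" else 0) for k,v in t.items()})
save(t,"top1");save(s,"scene1")
Z=dict(dock=0,carriage_tab=.067,knob_grip=.076,tray=0,pack1_c=.027,old1_c=.037,lanes=.01,tin=0,reel=0,meter=0,cleaner=0,mug=0)
for n,z in Z.items():
    for r in viewer.spot_point(t,n)[:8]:
        if r["score"]>.2: print(n,round(r["score"],2),np.round(r["point"]),ray(t,r["point"],z))
print(monitor.read_state())
E
python3 a.py
```

```text
{'image': 0, 'intrinsics': array([[438.3012,   0.    , 318.585 ],
       [  0.    , 438.3012, 242.6243],
       [  0.    ,   0.    ,   1.    ]]), 'T': array([[ 0.0127,  0.9925, -0.1219,  0.3849],
       [-0.9999,  0.0133,  0.0037, -0.0901],
       [ 0.0053,  0.1218,  0.9925,  1.4779],
       [ 0.    ,  0.    ,  0.    ,  1.    ]]), 'shot': 1, 'Tw': array([[ 0.0127,  0.9925, -0.1219,  0.3849],
       [-0.9999,  0.0133,  0.0037, -0.0901],
       [ 0.0053,  0.1218,  0.9925,  1.4779],
       [ 0.    ,  0.    ,  0.    ,  1.    ]])}
dock 0.75 [225. 246.] [0.5503 0.2225 0.    ]
dock 0.64 [314. 279.] [ 0.4423 -0.0821  0.    ]
carriage_tab 0.76 [223. 240.] [0.5616 0.2149 0.067 ]
knob_grip 0.66 [173. 253.] [0.5166 0.3718 0.076 ]
tray 0.92 [402. 261.] [ 0.5075 -0.3789  0.    ]
pack1_c 0.96 [352. 218.] [ 0.6472 -0.2057  0.027 ]
lanes 0.9 [226. 222.] [0.6314 0.2195 0.01  ]
tin 0.68 [348. 282.] [ 0.4331 -0.1979  0.    ]
tin 0.3 [400. 258.] [ 0.5159 -0.3722  0.    ]
reel 0.71 [173. 254.] [0.5221 0.3954 0.    ]
reel 0.64 [317. 251.] [ 0.5388 -0.0913  0.    ]
meter 0.76 [326. 180.] [ 0.7867 -0.1171  0.    ]
meter 0.43 [312. 218.] [ 0.6492 -0.071   0.    ]
cleaner 0.66 [154. 225.] [0.6197 0.4676 0.    ]
cleaner 0.28 [326. 180.] [ 0.7846 -0.1181  0.    ]
mug 0.97 [468. 293.] [ 0.4021 -0.5975  0.    ]
{'time': 0.7, 'q': array([-1.2149,  0.2639,  1.604 ,  0.    ,  1.2737, -0.0369]), 'joint_vel': array([-0.0004, -0.0001, -0.0008, -0.0003, -0.001 ,  0.0003]), 'joint_torque': array([  0.0006, -51.4846, -36.7608,  -0.0001,   0.0007,   0.    ]), 'tool_pos': array([ 0.2584, -0.6236,  0.2313]), 'tcp_rot': array([3.0812, 0.613 , 0.    ]), 'wrist_force': array([0.2493, 0.668 , 0.9215]), 'torque': array([ 0.0127,  0.0407, -0.011 ]), 'grip_force': 0.0, 'width': 1.0026452216251858}
```

View pics/top1.png

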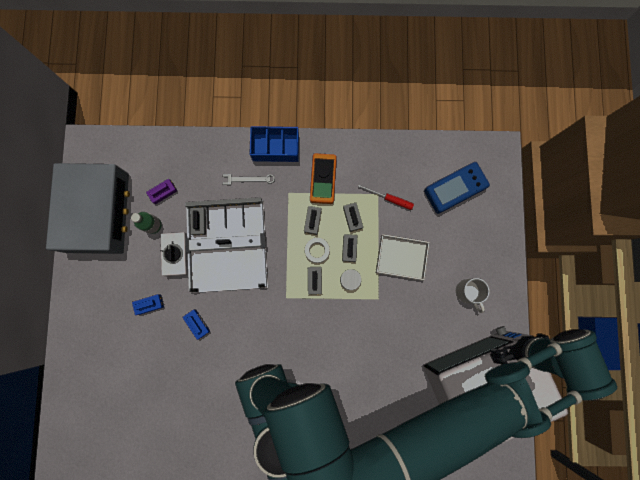

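View pics/scene1.png

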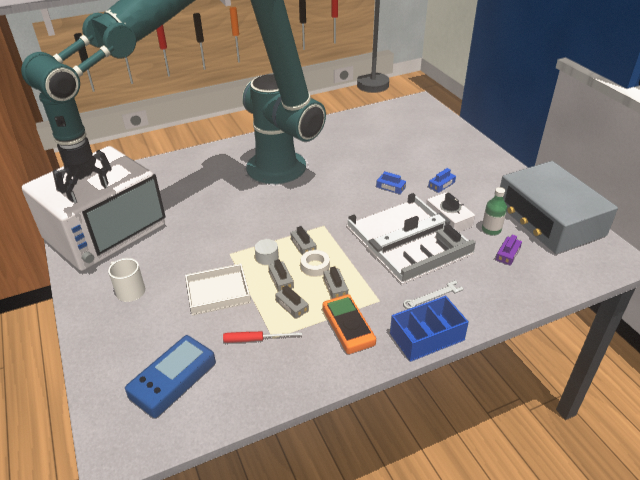

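Top view: the dock is at about (226,246) and the knob at (173,253). One tested pack sits in the dock's +y lane at (198,220). The four fresh packs on the mat are at (313,220), (352,217), (349,248) and (315,280). The look-alikes are a purple one at (161,191) and blue ones at (147,305) and (196,324), none on the mat. The reel is at (317,251), the tin at (350,281) and the tray at (402,258).

```bash
cat >> h.py <<'E'
def psi():
    X=R.from_rotvec(monitor.read_state()["tcp_rot"]).as_matrix()[:,0];return np.arctan2(X[1],X[0])
def go(x,y,z,ps=0.0):
    s=monitor.read_state();M=R.from_rotvec(s["tcp_rot"]).as_matrix();d=M.T@(np.array([x,y,z])-s["tool_pos"])
    t=(psi()-ps+np.pi)%(2*np.pi)-np.pi
    print("shift",np.round(d,4),"turn",round(t,4),"rows>=",round(max(np.linalg.norm(d)/.0625,abs(t)/.1867),1))
def shift_seq(pts):
    for p in pts: go(*p)
E
python3 -c "
from h import *
go(.5,-.2,.33,0)
t=cam('top');save(t,'top_crop',(130,150,430,350),2.6)"
```

```text
shift [ 0.3854 -0.2989 -0.0987] turn 0.3928 rows>= 8.0
```

View pics/top_crop.png

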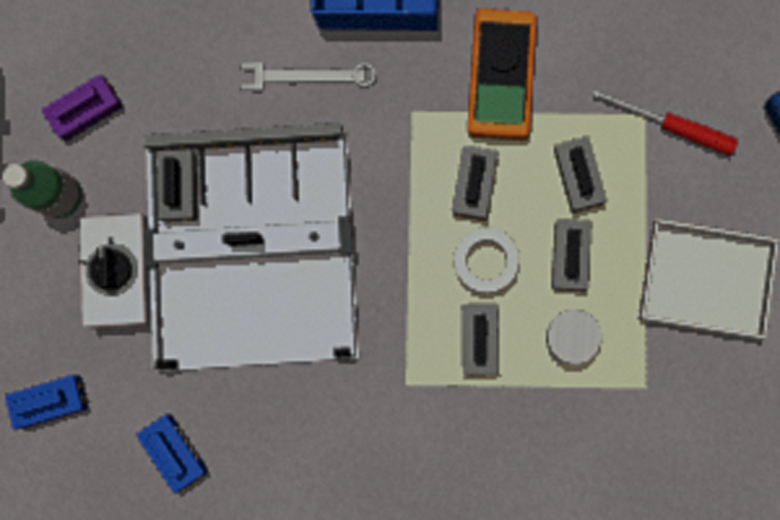

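Crop: one grey pack is in the +y lane at (177,185). Four grey packs are on the mat at (475,182), (580,173), (572,255) and (480,340). The blue and purple ones are the look-alikes.

>>> step_arm(series=[0.05, -0.04, -0.012, 0.05, 0.1, -0.075, -0.025, 0.1, 0.145, -0.115, -0.037, 0.15, 0.195, -0.15, -0.05, 0.2, 0.24, -0.19, -0.06, 0.25, 0.29, -0.225, -0.075, 0.3, 0.34, -0.26, -0.087, 0.35, 0.385, -0.299, -0.099, 0.393], gripper=0.6)

```text
time: 1.75
tool_pos: [0.5006, -0.1982, 0.3311]
tcp_rot: [3.141, -0.003, 0.002]
wrist_force: [0.8, -0.5, 0.2]
width: 0.601
grip_force: 0.0
```

```bash
cat > b.py <<'E'
from h import *
import sys
np.set_printoptions(precision=4,suppress=True)
w=cam("wrist");save(w,sys.argv[1])
print("hand_eye",np.array(w["hand_eye"]), [k for k in w])
for n,z in dict(pack1_c=.027,tray=0,carriage_tab=.067,knob_grip=.076,lanes=.01).items():
    for r in viewer.spot_point(w,n)[:6]:
        if r["score"]>.2: print(n,round(r["score"],2),np.round(r["point"]),ray(w,r["point"],z))
go(.52,.27,.33,0)
E
python3 b.py w1
```

```text
hand_eye [[-0.0014  0.9652  0.2614  0.0662]
 [ 1.      0.0015 -0.0001  0.0005]
 [-0.0005  0.2614 -0.9652 -0.1429]
 [ 0.      0.      0.      1.    ]] ['image', 'intrinsics', 'hand_eye', 'shot', 'Tw']
pack1_c 0.93 [336.  67.] [ 0.6555 -0.2118  0.027 ]
tray 0.65 [454. 180.] [ 0.5214 -0.3713  0.    ]
shift [ 0.0207 -0.4706 -0.0003] turn -0.0004 rows>= 7.5
```

View pics/w1.png

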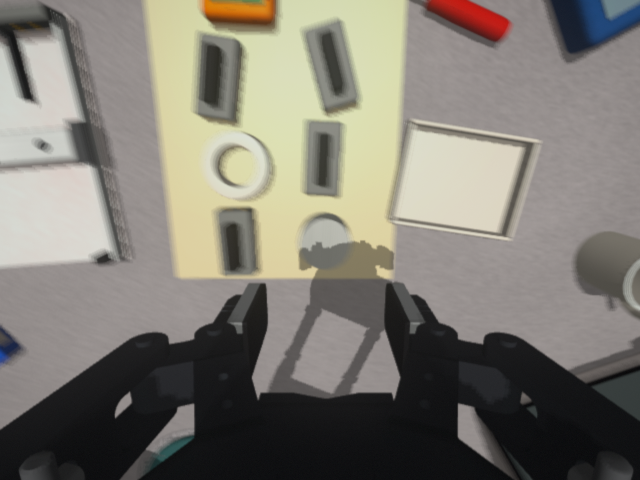

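Wrist view: the four fresh packs are at (218,78), (330,65), (322,158) and (237,242). The reel is at (237,165), the tin at (326,240) and the tray at (465,180).

>>> step_arm(series=[0.0, -0.055, 0, 0, 0.0, -0.11, 0, 0, 0.005, -0.17, 0, 0, 0.01, -0.23, 0, 0, 0.01, -0.29, 0, 0, 0.01, -0.35, 0, 0, 0.01, -0.41, 0, 0, 0.01, -0.47, 0, 0])

```text
time: 3.05
tool_pos: [0.5103, 0.2698, 0.3298]
tcp_rot: [3.141, -0.005, -0.0]
wrist_force: [0.3, 0.5, 0.2]
width: 0.602
grip_force: 0.0
```

```bash
python3 b.py w2
```

```text
hand_eye [[-0.0014  0.9652  0.2614  0.0662]
 [ 1.      0.0015 -0.0001  0.0005]
 [-0.0005  0.2614 -0.9652 -0.1429]
 [ 0.      0.      0.      1.    ]] ['image', 'intrinsics', 'hand_eye', 'shot', 'Tw']
tray 0.37 [375. 164.] [0.5523 0.2034 0.    ]
carriage_tab 0.87 [377. 161.] [0.5586 0.2107 0.067 ]
knob_grip 0.9 [230. 195.] [0.5226 0.3779 0.076 ]
knob_grip 0.55 [366. 164.] [0.5567 0.2244 0.076 ]
lanes 0.95 [363.  90.] [0.6426 0.2221 0.01  ]
shift [ 0.0099 -0.0021 -0.0002] turn -0.0024 rows>= 0.2
```

View pics/w2.png

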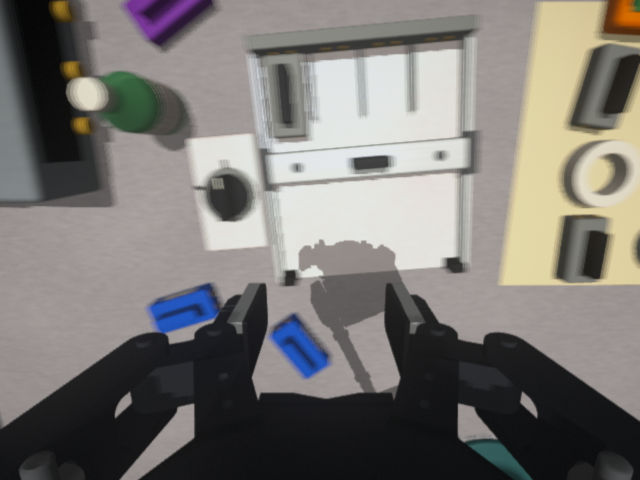

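```bash
cat > c.py <<'E'
from h import *
np.set_printoptions(precision=4,suppress=True)
w=cam("wrist")
C=[((187,138),(.05,.21)),((250,133),(.05,.13)),((268,246),(-.09,.13)),((206,250),(-.09,.21))]
P=np.array([ray(w,c[0],.05)[:2] for c in C]);Q=np.array([c[1] for c in C]);print(P)
for a,b in ((0,1),(1,2),(2,3),(3,0)): print(np.linalg.norm(P[a]-P[b]))
A=P-P.mean(0);B=Q-Q.mean(0)
th=np.arctan2((B[:,0]*A[:,1]-B[:,1]*A[:,0]).sum(),(A*B).sum())
M=np.array([[np.cos(th),-np.sin(th)],[np.sin(th),np.cos(th)]]);o=P.mean(0)-M@Q.mean(0)
print("yaw",th,"dock",o,"knob",o+M@[-.02,.17],"tab?",M.T@(ray(w,(371,162),.087)[:2]-o),ray(w,(371,162),.087))
for px in((252,54),(475,40)): print(M.T@(ray(w,px,.05)[:2]-o))
for px in((362,116),(411,110),(313,121)): print("div",M.T@(ray(w,px,.028)[:2]-o))
print("knob top",ray(w,(229,194),.087))
E
python3 c.py
```

```text
[[0.585  0.4279]
 [0.5903 0.3543]
 [0.454  0.3399]
 [0.449  0.4185]]
0.07373422035278002
0.13713715925938944
0.07878852814941167
0.13634176560258804
yaw 0.08219267825483978 dock [0.5535 0.2174] knob [0.5196 0.3852] tab? [0.0052 0.0001] [0.5587 0.2179 0.087 ]
[0.1299 0.1195]
[ 0.1229 -0.1239]
div [0.0569 0.0007]
div [ 0.0587 -0.0583]
div [0.0563 0.0601]
knob top [0.5247 0.3738 0.087 ]
```

>>> step_arm(series=[-0.005, -0.05, 0.04, -0.03, -0.01, -0.1, 0.08, -0.06, -0.01, -0.1, 0.13, -0.06, -0.01, -0.1, 0.13, -0.06, -0.01, -0.1, 0.13, -0.06])

```text
time: 4.03
tool_pos: [0.5011, 0.369, 0.2022]
tcp_rot: [-3.139, -0.091, -0.003]
wrist_force: [-0.0, -0.6, 0.3]
width: 0.601
grip_force: 0.0
```

```bash
python3 b.py w3
```

```text
hand_eye [[-0.0014  0.9652  0.2614  0.0661]
 [ 1.      0.0015 -0.0001  0.0005]
 [-0.0005  0.2614 -0.9652 -0.1429]
 [ 0.      0.      0.      1.    ]] ['image', 'intrinsics', 'hand_eye', 'shot', 'Tw']
carriage_tab 0.93 [528. 169.] [0.5586 0.2135 0.067 ]
knob_grip 0.85 [310. 210.] [0.5185 0.3815 0.076 ]
lanes 0.76 [501.  64.] [0.6447 0.2224 0.01  ]
shift [ 0.0136  0.1009 -0.1276] turn 0.0591 rows>= 2.6
```

View pics/w3.png

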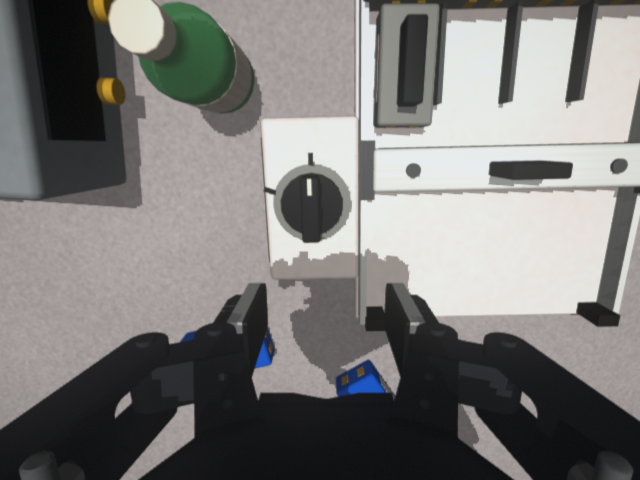

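```bash
sed -i 's/^C=.*/C=[((262,119),(.05,.21)),((357,117),(.05,.13)),((358,277),(-.09,.13)),((270,278),(-.09,.21))]/; /^for px/d; /^print("knob top/d; s/,"tab?.*$/)/' c.py
cat >> c.py <<'E'
D=lambda px,z:print(px,M.T@(ray(w,px,z)[:2]-o))
for px in ((374,150),(640,144)): D(px,.048)
for px in ((374,191),(640,187)): D(px,.048)
for px in ((503,104),(573,101)): D(px,.028)
D((310,177),.087);D((313,241),.087)
for px in ((310,177),(313,241),(312,209)): print(ray(w,px,.087))
print(psi())
E
python3 c.py
```

```text
[[0.5848 0.4259]
 [0.5907 0.3499]
 [0.4545 0.3379]
 [0.449  0.4172]]
0.07624898679354815
0.13670968059860383
0.0795104173207985
0.136141722594642
yaw 0.07516216678099014 dock [0.5525 0.2147] knob [0.5198 0.3827]
(374, 150) [0.0224 0.1175]
(640, 144) [ 0.0234 -0.1009]
(374, 191) [-0.0114  0.1169]
(640, 187) [-0.0119 -0.1084]
(503, 104) [0.0583 0.0056]
(573, 101) [ 0.0596 -0.0537]
(310, 177) [0.0045 0.1692]
(313, 241) [-0.044   0.1683]
[0.5443 0.3838 0.087 ]
[0.4959 0.3792 0.087 ]
[0.5207 0.3812 0.087 ]
0.059325106295857306
```

```bash
python3 -c "
from h import *
go(.5202,.3815,.12,.08);go(.5202,.3815,.067,.08)"
```

```text
shift [ 0.0202 -0.0101  0.082 ] turn -0.0207 rows>= 1.4
shift [ 0.02  -0.01   0.135] turn -0.0207 rows>= 2.2
```

>>> step_arm(series=[0.01, -0.005, 0.03, -0.02, 0.02, -0.01, 0.06, -0.02, 0.02, -0.01, 0.09, -0.02, 0.02, -0.01, 0.12, -0.02, 0.02, -0.01, 0.135, -0.02, 0.02, -0.01, 0.135, -0.02])

```text
time: 5.12
tool_pos: [0.5183, 0.3807, 0.0643]
tcp_rot: [3.138, 0.125, -0.003]
wrist_force: [0.2, -0.0, 0.5]
width: 0.598
grip_force: 0.0
```

>>> step_arm(series=[0, 0, 0, 0, 0, 0, 0, 0, 0, 0, 0, 0, 0, 0, 0, 0], gripper=0, newtons=60)

```text
time: 5.62
tool_pos: [0.5201, 0.382, 0.0672]
tcp_rot: [-3.137, -0.125, -0.004]
wrist_force: [-0.5, -0.7, 6.3]
width: 0.148
grip_force: 60.2
```

>>> step_arm(series=[0, 0, 0, -0.16, 0, 0, 0, -0.32, 0, 0, 0, -0.48, 0, 0, 0, -0.64, 0, 0, 0, -0.8, 0, 0, 0, -0.96, 0, 0, 0, -1.12, 0, 0, 0, -1.26])

```text
time: 6.62
tool_pos: [0.5194, 0.3829, 0.0673]
tcp_rot: [-2.457, -1.955, -0.005]
wrist_force: [-2.9, 3.1, 6.1]
width: 0.152
grip_force: 60.4
```

```bash
python3 -c "
from h import *
s=monitor.read_state();print(psi(),s['torque'],s['wrist_force'],s['width'],s['q'])"
```

```text
1.3442745428866025 [0.4802582  0.55705045 0.01587113] [-2.91114387  3.06311811  6.07109158] 0.15163122128252884 [0.59566353 0.34941364 1.81508889 0.00228078 0.97436018 0.82090756]
```

>>> step_arm(series=[0, 0, 0, 0, 0, 0, 0, 0, 0, 0, -0.04, 0, 0, 0, -0.1, 0, 0, 0, -0.14, 0], gripper=0.5)

```text
time: 7.25
tool_pos: [0.5199, 0.3813, 0.208]
tcp_rot: [2.464, 1.948, 0.004]
wrist_force: [1.2, 0.0, 0.3]
width: 0.502
grip_force: 0.0
```

```bash
python3 -c "
from h import *
w=cam('wrist');save(w,'w4');print(psi());go(.557,.2185,.17,.075)"
```

```text
1.3378734533663434
shift [-0.1524  0.0713  0.0437] turn 1.2629 rows>= 6.8
```

View pics/w4.png

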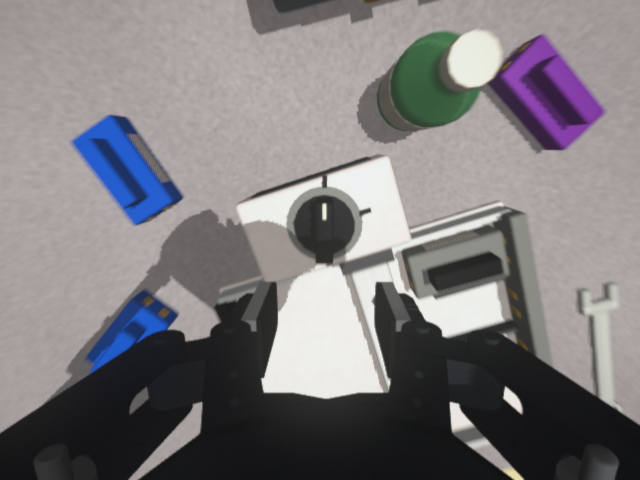

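Knob now points at the off mark (325,180), with the pointer at (325,212).

```bash
python3 -c "
from h import *
go(.558,.217,.13,1.646);go(.558,.217,.057,1.646)"
```

```text
shift [-0.154   0.0723  0.0837] turn -0.3081 rows>= 3.0
shift [-0.1546  0.0718  0.1567] turn -0.3081 rows>= 3.7
```

>>> step_arm(series=[-0.05, 0.024, 0.0, -0.1, -0.1, 0.048, 0.02, -0.2, -0.154, 0.072, 0.04, -0.308, -0.154, 0.072, 0.08, -0.308, -0.154, 0.072, 0.12, -0.308, -0.154, 0.072, 0.156, -0.308, -0.154, 0.072, 0.156, -0.308])

```text
time: 8.18
tool_pos: [0.5533, 0.2141, 0.0475]
tcp_rot: [-2.136, -2.302, 0.003]
wrist_force: [-0.3, 0.3, -0.2]
width: 0.503
grip_force: 0.0
```

>>> step_arm(series=[0, 0, 0, 0, 0, 0, 0, 0, 0, 0, 0, 0, 0, 0, 0, 0], gripper=0, newtons=40)

```text
time: 8.68
tool_pos: [0.5542, 0.2146, 0.0494]
tcp_rot: [2.134, 2.305, 0.001]
wrist_force: [2.4, -1.3, -2.7]
width: 0.138
grip_force: 41.1
```

>>> step_arm(series=[0, -0.015, -0.003, 0, 0, -0.03, -0.003, 0, 0, -0.045, -0.003, 0, 0, -0.06, -0.003, 0, 0, -0.075, -0.003, 0, 0, -0.088, -0.003, 0, 0, -0.095, -0.003, 0, 0, -0.095, -0.003, 0])

```text
time: 9.68
tool_pos: [0.4578, 0.2069, 0.0496]
tcp_rot: [2.133, 2.306, -0.001]
wrist_force: [11.2, 3.0, -36.5]
width: 0.134
grip_force: 41.3
```

>>> step_arm(series=[0, -0.004, 0, 0, 0, -0.008, 0, 0, 0, -0.008, 0, 0])

```text
time: 10.05
tool_pos: [0.4579, 0.207, 0.0498]
tcp_rot: [2.126, 2.299, 0.019]
wrist_force: [40.3, 3.8, -61.2]
width: 0.129
grip_force: 45.6
```

>>> step_arm(series=[0, 0.006, 0.003, 0, 0, 0.008, 0.003, 0])

```text
time: 10.3
tool_pos: [0.4582, 0.2069, 0.0495]
tcp_rot: [-2.134, -2.305, 0.004]
wrist_force: [-3.5, -2.2, -7.6]
width: 0.135
grip_force: 46.0
```

>>> step_arm(series=[0, 0, 0, 0, 0, 0, 0, 0, 0, 0, -0.02, 0, 0, 0, -0.06, 0, 0, 0, -0.12, 0, 0, 0, -0.15, 0, 0, 0, -0.15, 0], gripper=0.5)

```text
time: 11.18
tool_pos: [0.4619, 0.2088, 0.2043]
tcp_rot: [2.131, 2.303, 0.014]
wrist_force: [0.8, -0.6, 0.3]
width: 0.503
grip_force: 0.0
```

```bash
python3 -c "
from h import *
go(.56,.27,.2,.075)"
```

```text
shift [0.0534 0.1025 0.0055] turn 1.573 rows>= 8.4
```

>>> step_arm(series=[0.007, 0.013, 0, 0.18, 0.014, 0.026, 0, 0.36, 0.021, 0.04, 0, 0.54, 0.028, 0.052, 0, 0.72, 0.035, 0.065, 0, 0.9, 0.042, 0.078, 0, 1.08, 0.048, 0.09, 0, 1.26, 0.053, 0.1025, 0.005, 1.44])

```text
time: 12.18
tool_pos: [0.557, 0.2685, 0.1932]
tcp_rot: [3.125, 0.317, -0.002]
wrist_force: [0.2, 0.0, 0.3]
width: 0.498
grip_force: 0.0
```

>>> step_arm(series=[0, 0, 0, 0.13, 0, 0, 0, 0.13, 0, 0, 0, 0.13])

```text
time: 12.55
tool_pos: [0.5568, 0.2681, 0.1936]
tcp_rot: [3.139, 0.126, -0.002]
wrist_force: [0.3, 1.0, 0.4]
width: 0.501
grip_force: 0.0
```

```bash
cat > d.py <<'E'
# find rib tops (black blobs ~60x16 mm) of packs in wrist view: centre at rib top and yaw
from h import *
import sys
def ribs(w,base,lab=None):
    g=w["image"].max(2); m=((g<int(sys.argv[3]) if len(sys.argv)>3 else g<48)).astype(np.uint8)
    m=cv2.morphologyEx(m,cv2.MORPH_OPEN,np.ones((3,3)))
    cs,_=cv2.findContours(m,cv2.RETR_EXTERNAL,cv2.CHAIN_APPROX_NONE)
    out=[]
    for c in cs:
        if cv2.contourArea(c)<200: continue
        P=np.array([ray(w,q[0],base+.054)[:2] for q in c[::2]],np.float32)*1000
        (cx,cy),(a,b),t=cv2.minAreaRect(P)
        if a<b:a,b,t=b,a,t+90
        t=(np.radians(t)+np.pi/2)%np.pi-np.pi/2
        if 45<a<75 and 12<b<34: out.append((np.round(c.mean(0)[0]),cx/1000,cy/1000,a,b,t))
    return out
if __name__=="__main__":
    w=cam("wrist");save(w,sys.argv[1]);base=float(sys.argv[2])
    for o in ribs(w,base): print(o[0],"xy %.4f %.4f size %.0f x %.0f yaw %.3f"%o[1:])
    for n,z in (("pack1_c",base+.027),("tray",0),("knob_grip",.076),("carriage_tab",.067),("lanes",.01)):
        for r in viewer.spot_point(w,n)[:5]:
            if r["score"]>.3: print(n,round(r["score"],2),np.round(r["point"]),np.round(ray(w,r["point"],z),4))
    s=monitor.read_state();print(s["time"],s["tool_pos"],psi())
E
python3 d.py w5 .01
```

```text
[627. 356.] xy 0.4617 -0.0100 size 72 x 20 yaw 0.059
[181. 269.] xy 0.5144 0.3853 size 59 x 31 yaw 1.301
[  6. 196.] xy 0.5644 0.5168 size 60 x 13 yaw -0.161
knob_grip 0.84 [180. 269.] [0.5196 0.3799 0.076 ]
carriage_tab 0.83 [390. 347.] [0.4573 0.2033 0.067 ]
lanes 0.74 [385. 126.] [0.6429 0.2211 0.01  ]
12.85 [0.55724362 0.26823193 0.19439705] 0.07829102012993562
```

View pics/w5.png

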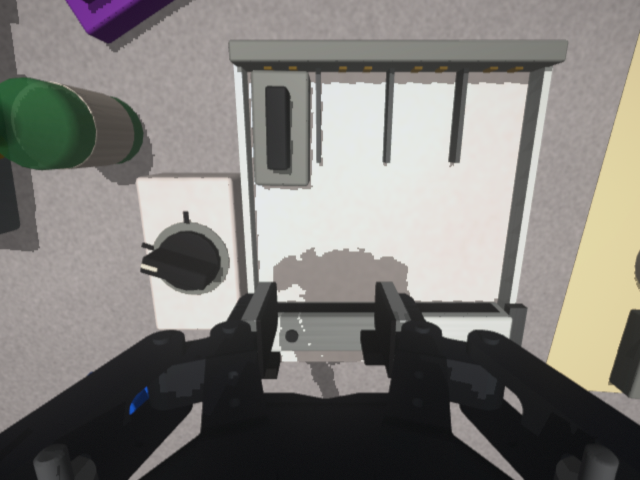

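Dock view: the carriage is at its open stop (row 335). The knob points at the off mark (145,255). The tested pack's rib is at (279,128), and the divider ends are at (318,163), (388,163) and (456,163).

```bash
cat > e.py <<'E'
from h import *
np.set_printoptions(precision=4,suppress=True)
w=cam("wrist")
im=w["image"].max(2).astype(int)
print(im[128,245:330:3]);print(im[76:196:3,278]);print(im[150,310:470:2])
th=.075;M=np.array([[np.cos(th),-np.sin(th)],[np.sin(th),np.cos(th)]]);o=np.array([.5525,.217])
for px,z in (((232,62),.05),((566,62),.05),((318,163),.028),((388,163),.028),((457,163),.028),((268,86),.064),((290,86),.064),((268,168),.064),((290,168),.064),((255,128),.04),((307,128),.04)): 
    p=ray(w,px,z);print(px,p,M.T@(p[:2]-o))
E
python3 e.py
```

```text
[137  80 176 124 142 142 142  85  54  53  54  56  56  56  39  77 144 145
 147 146 139  81 144 232 102 114 232 233 233]
[147 147 146 146  54  57  57  58  57  56  56  56  56  56  55  55  55  55
  54  55  55  54  55  55  54  54  55  56  55  56  56  52  85 138 141 141
 125 136 232 233]
[125 197 232 162  98  95 223 233 233 233 233 233 233 233 233 233 234 234
 234 233 233 234 234 234 233 232 233 233 234 233 234 234 233 234 234 234
 198  67  94 100 142 233 234 233 234 233 234 234 233 233 233 233 233 233
 233 233 233 233 233 232 232 233 232 232 232 232 232 231 230 208  67  61
  61  88  94 138 229 229 229 229]
(232, 62) [0.678  0.3474 0.05  ] [0.1349 0.1206]
(566, 62) [0.6973 0.0977 0.05  ] [ 0.1354 -0.1298]
(318, 163) [0.6081 0.2782 0.028 ] [0.06   0.0569]
(388, 163) [0.6127 0.2177 0.028 ] [ 0.0601 -0.0038]
(457, 163) [0.6173 0.1581 0.028 ] [ 0.0602 -0.0636]
(268, 86) [0.6615 0.3176 0.064 ] [0.1162 0.0922]
(290, 86) [0.6627 0.3017 0.064 ] [0.1163 0.0762]
(268, 168) [0.6031 0.3157 0.064 ] [0.0579 0.0946]
(290, 168) [0.6044 0.2988 0.064 ] [0.0579 0.0777]
(255, 128) [0.6325 0.331  0.04  ] [0.0883 0.1077]
(307, 128) [0.6357 0.2889 0.04  ] [0.0884 0.0655]
```

```bash
python3 -c "
from h import *
go(.633,.3085,.10,.05);go(.633,.3085,.0435,.05)"
```

```text
shift [ 0.0786 -0.0343  0.0944] turn 0.0281 rows>= 2.0
shift [ 0.0786 -0.0343  0.1509] turn 0.0281 rows>= 2.8
```

>>> step_arm(series=[0.03, -0.014, 0.02, 0.028, 0.06, -0.027, 0.04, 0.028, 0.079, -0.034, 0.07, 0.028, 0.079, -0.034, 0.11, 0.028, 0.079, -0.034, 0.14, 0.028, 0.079, -0.034, 0.1475, 0.028, 0.079, -0.034, 0.1475, 0.028, 0.079, -0.034, 0.1475, 0.028])

```text
time: 13.9
tool_pos: [0.6349, 0.3089, 0.049]
tcp_rot: [-3.139, -0.078, -0.005]
wrist_force: [-0.4, -0.8, -0.1]
width: 0.501
grip_force: 0.0
```

```bash
python3 -c "
from h import *
go(.633,.3085,.0435,.05);print(monitor.read_state()['tool_pos'])"
```

```text
shift [-0.0019  0.0003  0.0055] turn -0.0001 rows>= 0.1
[0.63486322 0.30890495 0.04901787]
```

>>> step_arm(series=[0, 0, 0.005, 0, 0, 0, 0.005, 0])

```text
time: 14.15
tool_pos: [0.6335, 0.3083, 0.0422]
tcp_rot: [-3.14, -0.078, -0.001]
wrist_force: [-0.4, -1.1, -0.7]
width: 0.5
grip_force: 0.0
```

>>> step_arm(series=[0, 0, 0, 0, 0, 0, 0, 0, 0, 0, 0, 0, 0, 0, 0, 0], gripper=0, newtons=60)

```text
time: 14.65
tool_pos: [0.6336, 0.3085, 0.0422]
tcp_rot: [-3.14, -0.078, -0.001]
wrist_force: [0.6, 0.9, 2.2]
width: 0.174
grip_force: 58.9
```

>>> step_arm(series=[-0.003, 0, -0.015, 0, -0.003, 0, -0.05, 0, -0.003, 0, -0.1, 0, -0.003, 0, -0.15, 0, -0.003, 0, -0.19, 0, -0.003, 0, -0.19, 0])

```text
time: 15.4
tool_pos: [0.6328, 0.309, 0.2381]
tcp_rot: [-3.137, -0.078, -0.014]
wrist_force: [1.1, 0.7, -3.3]
width: 0.171
grip_force: 58.7
```

```bash
python3 -c "
from h import *
go(.46,-.37,.23,0)"
```

```text
shift [-0.2064  0.6696  0.004 ] turn 0.0498 rows>= 11.2
```

>>> step_arm(series=[-0.015, 0.05, 0, 0.01, -0.031, 0.1, 0, 0.02, -0.05, 0.155, 0, 0.03, -0.065, 0.21, 0, 0.04, -0.08, 0.265, 0, 0.05, -0.1, 0.32, 0, 0.05, -0.115, 0.375, 0, 0.05, -0.13, 0.43, 0, 0.05])

```text
time: 16.4
tool_pos: [0.5199, -0.1292, 0.2298]
tcp_rot: [-3.141, 0.0, 0.005]
wrist_force: [1.5, 0.6, -1.0]
width: 0.173
grip_force: 59.0
```

>>> step_arm(series=[-0.02, 0.055, 0, 0, -0.035, 0.11, 0, 0, -0.055, 0.17, 0, 0, -0.07, 0.22, 0, 0, -0.077, 0.24, 0, 0, -0.077, 0.24, 0, 0, -0.077, 0.24, 0, 0])

```text
time: 17.27
tool_pos: [0.4449, -0.3663, 0.2309]
tcp_rot: [-3.14, -0.001, 0.002]
wrist_force: [0.0, 0.5, -1.9]
width: 0.177
grip_force: 59.1
```

```bash
python3 d.py w6 0 60
```

```text
[ 34. 221.] xy 0.4416 -0.0935 size 60 x 32 yaw 0.037
[137.  99.] xy 0.5491 -0.2054 size 58 x 25 yaw -0.046
tray 0.94 [331. 134.] [ 0.5223 -0.3717  0.    ]
17.575 [ 0.44543935 -0.36696966  0.23194413] 0.0012342821735854459
```

View pics/w6.png

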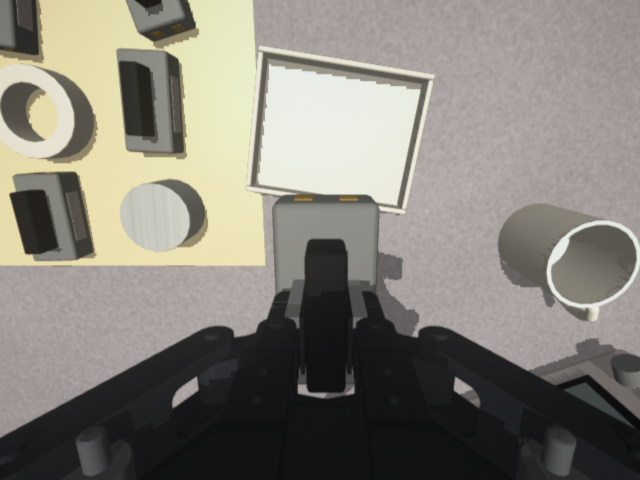

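The tray rim corners are at (262,48), (433,76), (403,213) and (248,190). The held pack hangs straight in the grip.

```bash
python3 -c "
from h import *
w=cam('wrist')
P=np.array([ray(w,c,.032)[:2] for c in ((262,48),(433,76),(403,213),(248,190))]);print(P,P.mean(0))
for a,b in ((0,1),(1,2),(2,3),(3,0)): d=P[b]-P[a];print(np.linalg.norm(d),np.arctan2(d[1],d[0]))
c=P.mean(0);go(c[0],c[1],.12,-.14)"
```

```text
[[ 0.59500266 -0.3112021 ]
 [ 0.57218639 -0.46459919]
 [ 0.44657884 -0.44474842]
 [ 0.46949554 -0.29148173]] [ 0.52081586 -0.37800786]
0.15508465574956032 -1.718453732449615
0.12716645750285985 2.984851005626396
0.15497049835084598 1.4223741704637392
0.12704696154127482 -0.15585125732543584
shift [0.0754 0.011  0.112 ] turn 0.141 rows>= 2.2
```

>>> step_arm(series=[0.03, 0.005, 0.0, 0.075, 0.06, 0.01, 0.03, 0.15, 0.0755, 0.011, 0.06, 0.15, 0.0755, 0.011, 0.1, 0.15, 0.0755, 0.011, 0.14, 0.15, 0.0755, 0.011, 0.17, 0.15, 0.0755, 0.011, 0.184, 0.15, 0.0755, 0.011, 0.184, 0.15])

```text
time: 18.62
tool_pos: [0.52, -0.3783, 0.0469]
tcp_rot: [-3.132, 0.235, 0.003]
wrist_force: [-0.1, -0.3, -0.6]
width: 0.173
grip_force: 59.1
```

>>> step_arm(series=[0, 0, 0.003, 0, 0, 0, 0.006, 0, 0, 0, 0.006, 0, 0, 0, 0.006, 0])

```text
time: 19.12
tool_pos: [0.5206, -0.379, 0.0423]
tcp_rot: [3.132, -0.236, 0.001]
wrist_force: [-0.1, 0.0, -2.2]
width: 0.174
grip_force: 59.1
```

>>> step_arm(series=[0, 0, 0.003, 0, 0, 0, 0.0045, 0, 0, 0, 0.0045, 0])

```text
time: 19.5
tool_pos: [0.5204, -0.3788, 0.0372]
tcp_rot: [-3.133, 0.236, 0.0]
wrist_force: [-0.2, 0.2, -1.9]
width: 0.175
grip_force: 59.1
```

>>> step_arm(series=[0, 0, 0, 0, 0, 0, 0, 0, 0, 0, 0, 0, 0, 0, -0.03, 0, 0, 0, -0.08, 0, 0, 0, -0.13, 0, 0, 0, -0.17, 0, 0, 0, -0.18, 0], gripper=0.5)

```text
time: 20.5
tool_pos: [0.5222, -0.3802, 0.2218]
tcp_rot: [3.129, -0.235, 0.01]
wrist_force: [-0.3, -0.2, -0.4]
width: 0.501
grip_force: 0.0
```

```bash
python3 -c "
from h import *
go(.50,-.17,.22,0)"
```

```text
shift [-0.0534 -0.2045  0.0007] turn -0.1502 rows>= 3.4
```

>>> step_arm(series=[-0.013, -0.05, -0.01, -0.04, -0.026, -0.1, -0.02, -0.08, -0.04, -0.15, -0.03, -0.12, -0.053, -0.205, -0.03, -0.15, -0.053, -0.205, -0.03, -0.15, -0.053, -0.205, -0.03, -0.15])

```text
time: 21.25
tool_pos: [0.4983, -0.1682, 0.2463]
tcp_rot: [3.141, 0.001, -0.002]
wrist_force: [-0.2, 0.3, 0.6]
width: 0.504
grip_force: 0.0
```

```bash
cat > f.py <<'E'
# fit rib boxes (60x16, 30..54 mm above base) to dark blobs by IoU
from h import *
import sys
from scipy.optimize import minimize
def fit(w,base,thr=64):
    im=w["image"];g=im.max(2);m=(g<thr).astype(np.uint8);m[:, :]=cv2.morphologyEx(m,cv2.MORPH_OPEN,np.ones((3,3)))
    n,L,S,_=cv2.connectedComponentsWithStats(m);res=[]
    for i in range(1,n):
        x,y,a,b,A=S[i]
        if A<300 or A>9000 or x<2 or y<2 or x+a>638 or y+b>478: continue
        c=np.argwhere(L==i)[:,::-1]
        P=np.array([ray(w,q,base+.045)[:2] for q in c[::7]],np.float32)
        (cx,cy),(s1,s2),t=cv2.minAreaRect(P*1000)
        if s1<s2: s1,s2,t=s2,s1,t+90
        if not(40<s1<85 and 10<s2<45): continue
        mk=(L==i).astype(np.uint8)
        def hull(v):
            R2=np.array([[np.cos(v[2]),-np.sin(v[2])],[np.sin(v[2]),np.cos(v[2])]])
            C=[proj(w,[*(np.array(v[:2])+R2@[sx*.03,sy*.008]),base+z]) for sx in(-1,1) for sy in(-1,1) for z in(.03,.054)]
            return cv2.convexHull((np.array(C,np.float32)*16).astype(np.int32))
        def cost(v):
            k=np.zeros_like(mk);cv2.fillConvexPoly(k,hull([v[0]/1000,v[1]/1000,v[2]/100]),1,shift=4)
            return -(k&mk).sum()/max(1,(k|mk).sum())
        v0=[cx,cy,np.radians(t)*100]
        r=minimize(cost,v0,method="Nelder-Mead",options=dict(initial_simplex=[v0,[v0[0]+6,v0[1],v0[2]],[v0[0],v0[1]+6,v0[2]],[v0[0],v0[1],v0[2]+8]]))
        t=(r.x[2]/100+np.pi/2)%np.pi-np.pi/2
        if -r.fun>.6: res.append((np.round(c.mean(0)),r.x[0]/1000,r.x[1]/1000,t,-r.fun))
    return res
if __name__=="__main__":
    w=cam("wrist");save(w,sys.argv[1])
    for o in fit(w,float(sys.argv[2])): print(o[0],"xy %.4f %.4f yaw %.3f iou %.2f"%o[1:]); 
    for r in viewer.boxes_of(w,"pack1_c"): print(round(r["score"],2),np.round(r["extent"]))
    s=monitor.read_state();print(s["time"],s["tool_pos"],psi())
E
python3 f.py w7 0
```

```text
0.66 [371.  53.  71. 102.]
21.35 [ 0.4985629  -0.16911266  0.24654706] -0.0013053670160612827f.py:23: RuntimeWarning: overflow encountered in scalar negative
  return -(k&mk).sum()/max(1,(k|mk).sum())
```

View pics/w7.png

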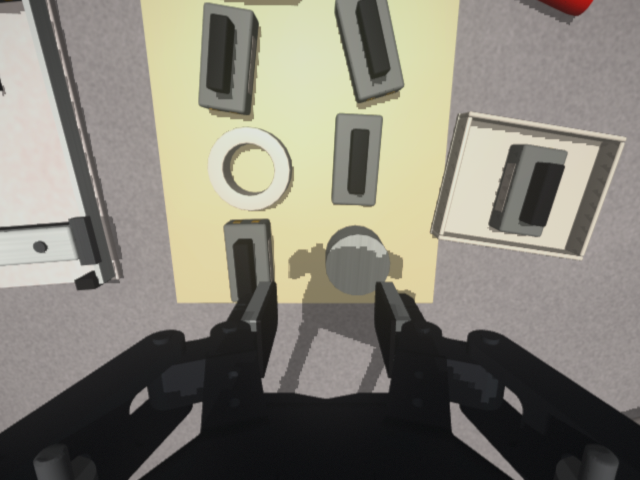

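The tested pack lies flat in the tray at (528,190). The fresh packs are at (228,58), (368,48), (357,158) and (248,262).

```bash
sed -i 's/return -(k&mk).sum()/return -float((k\&mk).sum())/' f.py; python3 f.py w7b 0
```

```text
[219.  54.] xy 0.6411 -0.0737 yaw -0.091 iou 0.87
[356. 161.] xy 0.5500 -0.1991 yaw 0.012 iou 0.83
[539. 193.] xy 0.5176 -0.3820 yaw -0.105 iou 0.87
0.75 [367.  51.  70. 102.]
21.45 [ 0.49865345 -0.16932452  0.24675672] -0.0017822020626341159
```

```bash
python3 -c "
from h import *
go(.551,-.1995,.036,-.03)"
```

```text
shift [0.0526 0.0301 0.2107] turn 0.0282 rows>= 3.5
```

>>> step_arm(series=[0.025, 0.015, 0.03, 0.028, 0.0525, 0.03, 0.07, 0.028, 0.0525, 0.03, 0.11, 0.028, 0.0525, 0.03, 0.16, 0.028, 0.0525, 0.03, 0.19, 0.028, 0.0525, 0.03, 0.207, 0.028, 0.0525, 0.03, 0.207, 0.028, 0.0525, 0.03, 0.207, 0.028])

```text
time: 22.45
tool_pos: [0.5525, -0.199, 0.0418]
tcp_rot: [3.14, -0.045, 0.004]
wrist_force: [-0.6, -0.6, 1.2]
width: 0.503
grip_force: 0.0
```

```bash
python3 -c "
from h import *
go(.551,-.1995,.034,-.03);w=cam('wrist');save(w,'w8')"
```

```text
shift [-0.0015  0.0005  0.0078] turn 0.0014 rows>= 0.1
```

View pics/w8.png

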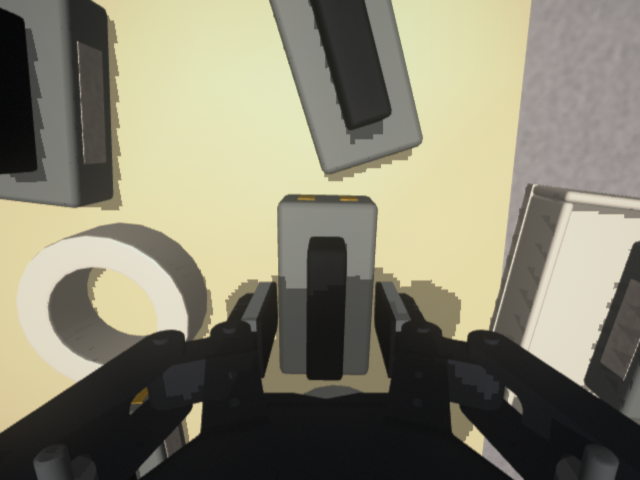

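The fingers straddle the rib at (327,305), well centred on it.

>>> step_arm(series=[0, 0, 0.004, 0, 0, 0, 0.0075, 0, 0, 0, 0.0075, 0])

```text
time: 22.88
tool_pos: [0.551, -0.198, 0.0326]
tcp_rot: [-3.141, 0.044, 0.001]
wrist_force: [0.1, 0.1, -0.6]
width: 0.501
grip_force: 0.0
```

>>> step_arm(series=[0, 0, 0, 0, 0, 0, 0, 0, 0, 0, 0, 0, 0, 0, 0, 0], gripper=0, newtons=60)

```text
time: 23.38
tool_pos: [0.5513, -0.1983, 0.0329]
tcp_rot: [3.141, -0.044, 0.0]
wrist_force: [-1.4, -0.9, 0.5]
width: 0.17
grip_force: 59.2
```

>>> step_arm(series=[0, 0, -0.015, 0, 0, 0, -0.05, 0, 0, 0, -0.1, 0, 0.01, -0.05, -0.14, -0.02, 0.02, -0.1, -0.16, -0.04, 0.03, -0.155, -0.16, -0.06, 0.04, -0.21, -0.16, -0.08, 0.05, -0.26, -0.16, -0.1])

```text
time: 24.38
tool_pos: [0.6085, 0.0623, 0.1937]
tcp_rot: [-3.139, -0.114, -0.001]
wrist_force: [1.2, 0.2, -1.7]
width: 0.174
grip_force: 59.1
```

```bash
python3 -c "
from h import *
go(.6305,.3094,.19,.075)"
```

```text
shift [ 0.0399 -0.2449  0.0038] turn -0.0022 rows>= 4.0
```

>>> step_arm(series=[0.01, -0.06, 0, 0, 0.02, -0.12, 0, 0, 0.03, -0.18, 0, 0, 0.04, -0.24, 0, 0, 0.04, -0.245, 0.04, 0, 0.04, -0.245, 0.08, 0, 0.04, -0.245, 0.115, 0, 0.04, -0.245, 0.115, 0])

```text
time: 25.38
tool_pos: [0.6274, 0.3062, 0.0738]
tcp_rot: [3.136, 0.113, -0.013]
wrist_force: [0.2, 0.1, -2.6]
width: 0.171
grip_force: 59.2
```

```bash
python3 -c "
from h import *
go(.6309,.3094,.044,.075);w=cam('wrist');save(w,'w9')"
```

```text
shift [ 0.004  -0.003   0.0297] turn -0.003 rows>= 0.5
```

View pics/w9.png

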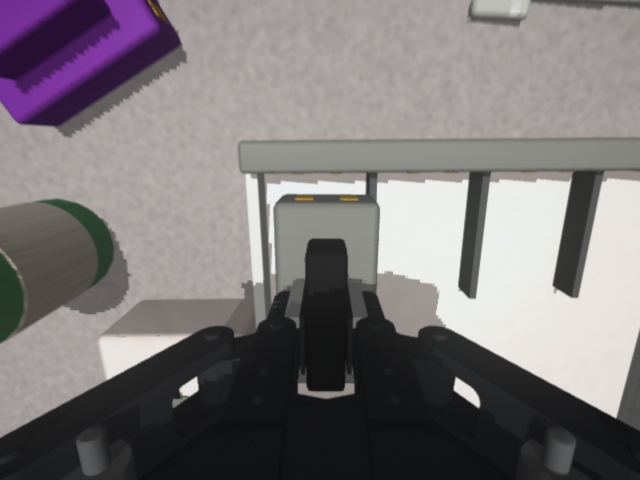

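The pack hangs over the +y lane, between the rail at (258,230) and the divider at (372,185), squared to the dock.

>>> step_arm(series=[0.003, -0.002, 0.01, 0, 0.003, -0.002, 0.02, 0, 0.003, -0.002, 0.0275, 0, 0.003, -0.002, 0.0275, 0])

```text
time: 25.92
tool_pos: [0.633, 0.3093, 0.0493]
tcp_rot: [3.139, 0.113, -0.003]
wrist_force: [-0.5, 0.4, -1.4]
width: 0.173
grip_force: 59.3
```

>>> step_arm(series=[0, 0, 0.001, 0, 0, 0, 0.002, 0, 0, 0, 0.002, 0])

```text
time: 26.3
tool_pos: [0.6338, 0.3097, 0.0485]
tcp_rot: [-3.139, -0.113, -0.0]
wrist_force: [-0.5, 0.7, -1.7]
width: 0.174
grip_force: 59.3
```

>>> step_arm(series=[-0.003, 0, 0.002, 0, -0.003, 0, 0.004, 0, -0.003, 0, 0.005, 0, -0.003, 0, 0.005, 0])

```text
time: 26.8
tool_pos: [0.6307, 0.3094, 0.0432]
tcp_rot: [3.139, 0.113, -0.0]
wrist_force: [0.5, 0.3, -1.6]
width: 0.169
grip_force: 59.3
```

>>> step_arm(series=[0, 0, 0, 0, 0, 0, 0, 0, 0, 0, 0, 0, 0, 0, -0.03, 0, 0, 0, -0.08, 0, 0, 0, -0.13, 0, 0, 0, -0.17, 0, 0, 0, -0.2, 0], gripper=0.5)

```text
time: 27.8
tool_pos: [0.6314, 0.3098, 0.2464]
tcp_rot: [-3.138, -0.113, -0.005]
wrist_force: [-0.3, 0.2, 0.2]
width: 0.504
grip_force: 0.0
```

```bash
python3 -c "
from h import *
w=cam('wrist');save(w,'w10');go(.47,-.10,.25,-.0)"
```

```text
shift [-0.1922  0.3979 -0.0018] turn 0.0718 rows>= 7.1
```

>>> step_arm(series=[-0.017, 0.055, 0, 0.02, -0.034, 0.11, 0, 0.04, -0.05, 0.17, 0, 0.072, -0.07, 0.23, 0, 0.072, -0.09, 0.29, 0, 0.072, -0.11, 0.35, 0, 0.072, -0.13, 0.41, 0, 0.072, -0.14, 0.43, 0, 0.072])

```text
time: 28.85
tool_pos: [0.5208, -0.1324, 0.2431]
tcp_rot: [3.141, -0.005, 0.0]
wrist_force: [0.7, 0.3, -0.1]
width: 0.501
grip_force: 0.0
```

>>> step_arm(series=[0, 0, 0, 0])

```text
time: 28.98
tool_pos: [0.5211, -0.1311, 0.243]
tcp_rot: [3.142, -0.006, -0.0]
wrist_force: [0.9, 0.6, 0.2]
width: 0.5
grip_force: 0.0
```

```bash
python3 f.py w11 0
```

```text
[412.  65.] xy 0.6541 -0.2094 yaw 0.236 iou 0.84
[261.  81.] xy 0.6415 -0.0739 yaw -0.115 iou 0.85
[576. 216.] xy 0.5169 -0.3816 yaw -0.124 iou 0.87
0.74 [406.  68.  71. 109.]
29.075 [ 0.52192604 -0.12913279  0.24311204] -0.0009798051707054006
```

```bash
python3 -c "
from h import *
go(.6415,-.0739,.036,-.11)"
```

```text
shift [ 0.1195 -0.0552  0.2072] turn 0.109 rows>= 3.9
```

>>> step_arm(series=[0.05, -0.025, 0.02, 0.05, 0.1, -0.05, 0.05, 0.109, 0.1205, -0.055, 0.09, 0.109, 0.1205, -0.055, 0.14, 0.109, 0.1205, -0.055, 0.18, 0.109, 0.1205, -0.055, 0.203, 0.109, 0.1205, -0.055, 0.203, 0.109, 0.1205, -0.055, 0.203, 0.109])

```text
time: 30.08
tool_pos: [0.6435, -0.0735, 0.0413]
tcp_rot: [-3.137, 0.169, -0.002]
wrist_force: [0.3, 0.2, 1.3]
width: 0.499
grip_force: 0.0
```

```bash
python3 -c "
from h import *
from f import fit
go(.6415,-.0739,.033,-.11);w=cam('wrist');save(w,'w12')
print(fit(w,0)); print(viewer.spot_point(w,'pack1_c')[:3],viewer.boxes_of(w,'pack1_c')[:3])"
```

```text
shift [-0.002   0.0006  0.0083] turn 0.0021 rows>= 0.1
[(array([325., 305.]), np.float64(0.641215908788505), np.float64(-0.07336985997823203), np.float64(-0.16221509883540453), np.float64(0.9371409259885096))]
[{'point': [618.1, 233.9], 'score': 0.61}] [{'extent': [578.6, 230.7, 122.7, 206.3], 'score': 0.7}]
```

>>> step_arm(series=[-0.002, 0, 0.004, 0.05, -0.002, 0, 0.008, 0.05, -0.002, 0, 0.008, 0.05])

```text
time: 30.6
tool_pos: [0.6405, -0.0743, 0.0326]
tcp_rot: [3.132, -0.249, 0.001]
wrist_force: [0.2, 0.5, -0.8]
width: 0.503
grip_force: 0.0
```

>>> step_arm(series=[0, 0, 0, 0, 0, 0, 0, 0, 0, 0, 0, 0, 0, 0, 0, 0], gripper=0, newtons=60)

```text
time: 31.1
tool_pos: [0.6407, -0.0742, 0.0326]
tcp_rot: [-3.132, 0.25, -0.001]
wrist_force: [0.4, 0.3, 2.2]
width: 0.176
grip_force: 60.7
```

>>> step_arm(series=[0, 0, -0.015, 0, 0, 0, -0.05, 0, 0, 0, -0.1, 0, -0.01, -0.03, -0.14, -0.06, -0.02, -0.07, -0.16, -0.12, -0.03, -0.12, -0.16, -0.18, -0.04, -0.17, -0.16, -0.23, -0.045, -0.22, -0.16, -0.23])

```text
time: 32.1
tool_pos: [0.6304, 0.1515, 0.1932]
tcp_rot: [3.139, 0.112, 0.001]
wrist_force: [0.6, -0.1, -0.5]
width: 0.171
grip_force: 60.2
```

```bash
python3 -c "
from h import *
go(.6350,.2496,.07,.075)"
```

```text
shift [ 0.0115 -0.0976  0.1232] turn -0.0039 rows>= 2.5
```

>>> step_arm(series=[0.005, -0.05, 0, 0, 0.0115, -0.0976, 0, 0, 0.0115, -0.0976, 0, 0, 0.0115, -0.0976, 0.04, 0, 0.0115, -0.0976, 0.08, 0, 0.0115, -0.0976, 0.118, 0, 0.0115, -0.0976, 0.118, 0, 0.0115, -0.0976, 0.118, 0])

```text
time: 33.1
tool_pos: [0.6364, 0.2479, 0.0759]
tcp_rot: [-3.139, -0.11, -0.003]
wrist_force: [0.2, 0.7, -0.8]
width: 0.177
grip_force: 60.2
```

```bash
python3 -c "
from h import *
go(.6350,.2496,.0435,.075);w=cam('wrist');save(w,'w13')"
```

```text
shift [-0.0014 -0.0018  0.0324] turn -0.0047 rows>= 0.5
```

View pics/w13.png

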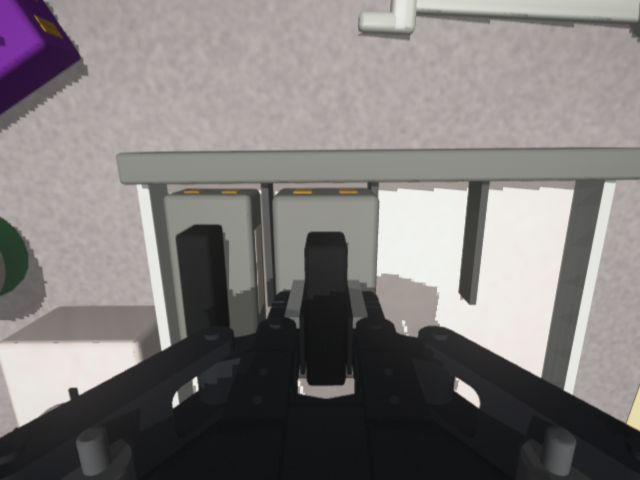

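The first pack is seated at (212,260). The second is over the next lane, between the dividers at (266,190) and (374,185).

>>> step_arm(series=[-0.001, -0.001, 0.01, 0, -0.002, -0.001, 0.02, 0, -0.002, -0.001, 0.028, 0, -0.002, -0.001, 0.031, 0, -0.002, -0.001, 0.031, 0, -0.002, -0.001, 0.031, 0])

```text
time: 33.9
tool_pos: [0.6336, 0.2492, 0.0433]
tcp_rot: [-3.14, -0.111, -0.001]
wrist_force: [0.5, -0.1, -2.0]
width: 0.174
grip_force: 60.2
```

```bash
python3 -c "
from h import *
go(.6350,.2496,.0435,.075);print(monitor.read_state()['wrist_force'])"
```

```text
shift [ 0.0014 -0.0003 -0.0002] turn -0.0042 rows>= 0.0
[ 0.4627859  -0.07784963 -2.02182017]
```

>>> step_arm(series=[0, 0, 0, 0, 0, 0, 0, 0, 0, 0, 0, 0, 0, 0, -0.03, 0, 0, 0, -0.08, 0, 0, 0, -0.13, 0, 0, 0, -0.17, 0, 0, 0, -0.2, 0], gripper=0.5)

```text
time: 34.9
tool_pos: [0.6341, 0.2494, 0.2463]
tcp_rot: [-3.139, -0.111, -0.005]
wrist_force: [0.1, 0.0, -0.1]
width: 0.499
grip_force: 0.0
```

>>> step_arm(series=[-0.01, 0.055, 0, 0, -0.025, 0.11, 0, 0, -0.04, 0.17, 0, 0, -0.055, 0.23, 0, 0, -0.07, 0.29, 0, 0, -0.085, 0.35, 0, 0, -0.1, 0.4, 0, 0, -0.11, 0.43, 0, 0])

```text
time: 35.9
tool_pos: [0.5533, -0.1901, 0.2435]
tcp_rot: [3.139, 0.108, 0.001]
wrist_force: [0.7, 0.2, 0.6]
width: 0.503
grip_force: 0.0
```

>>> step_arm(series=[0, 0, 0, 0])

```text
time: 36.02
tool_pos: [0.5534, -0.1898, 0.2435]
tcp_rot: [3.139, 0.105, 0.0]
wrist_force: [0.0, 1.1, 0.1]
width: 0.5
grip_force: 0.0
```

```bash
python3 f.py w14 0; python3 -c "
from h import *
go(.654,-.209,.036,.2)"
```

```text
[354. 106.] xy 0.6540 -0.2099 yaw 0.246 iou 0.84
[507. 260.] xy 0.5169 -0.3806 yaw -0.135 iou 0.85
0.9 [353. 107.  62. 105.]
0.42 [624. 349.  30.  66.]
36.125 [ 0.55405964 -0.18747676  0.24338382] 0.0698066474425156
shift [0.0981 0.0286 0.2074] turn -0.1302 rows>= 3.7
```

>>> step_arm(series=[0.05, 0.015, 0.02, -0.09, 0.09, 0.028, 0.05, -0.175, 0.099, 0.0285, 0.09, -0.175, 0.099, 0.0285, 0.14, -0.175, 0.099, 0.0285, 0.18, -0.175, 0.099, 0.0285, 0.203, -0.175, 0.099, 0.0285, 0.203, -0.175, 0.099, 0.0285, 0.203, -0.175])

```text
time: 37.12
tool_pos: [0.6565, -0.2091, 0.0424]
tcp_rot: [3.116, 0.386, 0.005]
wrist_force: [0.4, 0.4, -0.0]
width: 0.499
grip_force: 0.0
```

```bash
python3 -c "
from h import *
from f import fit
w=cam('wrist');f=fit(w,0);print(f)
for o in f:
  if o[4]>.8 and 200<o[0][0]<450: go(o[1],o[2],.033,o[3])"
```

```text
[(array([326., 304.]), np.float64(0.6544009582237342), np.float64(-0.21022991852703996), np.float64(0.27559582164843754), np.float64(0.935969868173258))]
shift [-0.0026  0.0002  0.0099] turn -0.0295 rows>= 0.2
```

>>> step_arm(series=[-0.002, 0, 0.004, -0.03, -0.002, 0, 0.009, -0.03, -0.002, 0, 0.009, -0.03])

```text
time: 37.55
tool_pos: [0.6524, -0.2095, 0.0309]
tcp_rot: [-3.111, -0.431, 0.001]
wrist_force: [0.5, 0.4, -0.8]
width: 0.5
grip_force: 0.0
```

>>> step_arm(series=[0, 0, 0, 0, 0, 0, 0, 0, 0, 0, 0, 0, 0, 0, 0, 0], gripper=0, newtons=60)

```text
time: 38.05
tool_pos: [0.653, -0.2096, 0.0314]
tcp_rot: [3.112, 0.432, 0.0]
wrist_force: [0.5, -0.9, 0.7]
width: 0.17
grip_force: 59.4
```

>>> step_arm(series=[0, 0, -0.015, 0, 0, 0, -0.05, 0, 0, 0, -0.1, 0, 0.0, -0.03, -0.14, 0.05, 0.02, -0.07, -0.16, 0.1, 0.03, -0.12, -0.16, 0.15, 0.045, -0.17, -0.16, 0.2, 0.06, -0.22, -0.16, 0.2])

```text
time: 39.05
tool_pos: [0.6505, 0.0202, 0.1924]
tcp_rot: [-3.139, -0.118, -0.001]
wrist_force: [1.1, 0.9, -1.7]
width: 0.173
grip_force: 59.3
```

```bash
python3 -c "
from h import *
go(.6395,.1898,.07,.075)"
```

```text
shift [ 0.0016 -0.17    0.1224] turn 0.0001 rows>= 3.4
```

>>> step_arm(series=[0, -0.055, 0, 0, 0, -0.11, 0, 0, 0.0015, -0.17, 0, 0, 0.0015, -0.17, 0, 0, 0.0015, -0.17, 0.04, 0, 0.0015, -0.17, 0.08, 0, 0.0015, -0.17, 0.115, 0, 0.0015, -0.17, 0.115, 0])

```text
time: 40.05
tool_pos: [0.6361, 0.1864, 0.0727]
tcp_rot: [3.137, 0.118, -0.013]
wrist_force: [-0.3, -0.1, -1.3]
width: 0.173
grip_force: 59.4
```

>>> step_arm(series=[0, 0, 0, 0])

```text
time: 40.17
tool_pos: [0.6405, 0.1878, 0.0779]
tcp_rot: [-3.139, -0.118, -0.003]
wrist_force: [0.7, -0.8, -1.4]
width: 0.177
grip_force: 59.4
```

```bash
python3 -c "
from h import *
go(.6395,.1898,.0425,.075);w=cam('wrist');save(w,'w15')"
```

```text
shift [-0.0009 -0.0021  0.0354] turn 0.0002 rows>= 0.6
```

>>> step_arm(series=[-0.002, -0.001, 0.01, 0, -0.002, -0.001, 0.02, 0, -0.002, -0.001, 0.03, 0, -0.002, -0.001, 0.034, 0, -0.002, -0.001, 0.034, 0, -0.002, -0.001, 0.034, 0])

```text
time: 40.98
tool_pos: [0.6374, 0.1891, 0.0422]
tcp_rot: [-3.139, -0.119, -0.0]
wrist_force: [-0.9, 0.6, -1.6]
width: 0.174
grip_force: 59.4
```

```bash
python3 -c "
from h import *
go(.6395,.1898,.0425,.075);print(monitor.read_state()['wrist_force'])"
```

```text
shift [ 0.0021 -0.0006 -0.0003] turn 0.0008 rows>= 0.0
[-0.92783916  0.5619001  -1.55812425]
```

>>> step_arm(series=[0, 0, 0, 0, 0, 0, 0, 0, 0, 0, 0, 0, 0, 0, -0.03, 0, 0, 0, -0.08, 0, 0, 0, -0.13, 0, 0, 0, -0.17, 0, 0, 0, -0.2, 0], gripper=0.5)

```text
time: 41.98
tool_pos: [0.638, 0.1892, 0.2452]
tcp_rot: [-3.139, -0.119, -0.005]
wrist_force: [0.9, 0.6, -0.6]
width: 0.502
grip_force: 0.0
```

>>> step_arm(series=[-0.03, 0.045, 0, 0, -0.06, 0.09, 0, 0, -0.095, 0.14, 0, 0, -0.13, 0.19, 0, 0, -0.16, 0.24, 0, 0, -0.19, 0.29, 0, 0.04, -0.205, 0.33, 0, 0.075, -0.215, 0.35, 0, 0.075])

```text
time: 42.98
tool_pos: [0.4485, -0.1783, 0.2427]
tcp_rot: [3.141, -0.003, 0.001]
wrist_force: [-0.6, 0.6, 0.5]
width: 0.497
grip_force: 0.0
```

>>> step_arm(series=[0, 0, 0, 0])

```text
time: 43.1
tool_pos: [0.4489, -0.1775, 0.2426]
tcp_rot: [3.141, -0.004, 0.001]
wrist_force: [0.8, 0.3, -0.2]
width: 0.501
grip_force: 0.0
```

```bash
python3 f.py w16 0
```

```text
[541. 140.] xy 0.5181 -0.3809 yaw -0.140 iou 0.87
[231. 223.] xy 0.4383 -0.0840 yaw 0.059 iou 0.84
43.2 [ 0.44949705 -0.17603073  0.24245555] 0.00012248136528104518
```

```bash
python3 -c "
from h import *
go(.4383,-.084,.036,.05)"
```

```text
shift [-0.0113 -0.092   0.2065] turn -0.0499 rows>= 3.6
```

>>> step_arm(series=[-0.005, -0.05, 0.02, -0.05, -0.011, -0.092, 0.05, -0.05, -0.011, -0.092, 0.09, -0.05, -0.011, -0.092, 0.14, -0.05, -0.011, -0.092, 0.18, -0.05, -0.011, -0.092, 0.202, -0.05, -0.011, -0.092, 0.202, -0.05, -0.011, -0.092, 0.202, -0.05])

```text
time: 44.2
tool_pos: [0.4394, -0.0839, 0.0412]
tcp_rot: [3.14, 0.081, 0.002]
wrist_force: [0.9, -0.4, 0.8]
width: 0.5
grip_force: 0.0
```

```bash
python3 -c "
from h import *
from f import fit
w=cam('wrist');save(w,'w17');f=fit(w,0);print(f)
for o in f:
  if o[4]>.8 and 200<o[0][0]<450: go(o[1],o[2],.033,o[3])"
```

```text
[(array([324., 302.]), np.float64(0.43861049263468227), np.float64(-0.08341690137335081), np.float64(0.034247061964192804), np.float64(0.9452054794520548))]
shift [-0.0012 -0.0008  0.0087] turn 0.0174 rows>= 0.1
```

>>> step_arm(series=[-0.001, 0, 0.004, 0.015, -0.001, 0, 0.008, 0.015, -0.001, 0, 0.008, 0.015])

```text
time: 44.62
tool_pos: [0.437, -0.0843, 0.0321]
tcp_rot: [-3.141, -0.056, 0.001]
wrist_force: [0.6, -0.1, 0.1]
width: 0.504
grip_force: 0.0
```

>>> step_arm(series=[0, 0, 0, 0, 0, 0, 0, 0, 0, 0, 0, 0, 0, 0, 0, 0], gripper=0, newtons=60)

```text
time: 45.12
tool_pos: [0.4374, -0.0843, 0.0324]
tcp_rot: [-3.141, -0.056, -0.0]
wrist_force: [-1.1, 0.9, 0.7]
width: 0.176
grip_force: 60.4
```

>>> step_arm(series=[0, 0, -0.015, 0, 0, 0, -0.05, 0, 0, 0, -0.1, 0, 0.02, -0.02, -0.14, -0.01, 0.06, -0.05, -0.16, -0.02, 0.1, -0.09, -0.16, -0.03, 0.14, -0.13, -0.16, -0.035, 0.18, -0.17, -0.16, -0.035])

```text
time: 46.12
tool_pos: [0.6121, 0.0933, 0.1932]
tcp_rot: [3.139, 0.112, 0.001]
wrist_force: [1.4, -0.4, -1.1]
width: 0.174
grip_force: 60.0
```

```bash
python3 -c "
from h import *
go(.6439,.1300,.07,.075)"
```

```text
shift [ 0.0342 -0.0344  0.1232] turn -0.004 rows>= 2.1
```

>>> step_arm(series=[0.017, -0.017, 0, 0, 0.033, -0.0344, 0, 0, 0.033, -0.0344, 0, 0, 0.033, -0.0344, 0.04, 0, 0.033, -0.0344, 0.08, 0, 0.033, -0.0344, 0.115, 0, 0.033, -0.0344, 0.115, 0, 0.033, -0.0344, 0.115, 0])

```text
time: 47.12
tool_pos: [0.6423, 0.1283, 0.079]
tcp_rot: [-3.14, -0.111, -0.003]
wrist_force: [-0.3, -0.0, -1.3]
width: 0.172
grip_force: 60.1
```

```bash
python3 -c "
from h import *
go(.6435,.1300,.0425,.075);w=cam('wrist');save(w,'w18')"
```

```text
shift [ 0.0012 -0.0016  0.0365] turn -0.0046 rows>= 0.6
```

>>> step_arm(series=[0, -0.001, 0.01, 0, 0, -0.001, 0.02, 0, 0, -0.001, 0.03, 0, 0, -0.001, 0.035, 0, 0, -0.001, 0.035, 0, 0, -0.001, 0.035, 0])

```text
time: 47.92
tool_pos: [0.6413, 0.1297, 0.0423]
tcp_rot: [3.14, 0.111, -0.001]
wrist_force: [-2.4, -0.8, 3.3]
width: 0.173
grip_force: 60.7
```

>>> step_arm(series=[0, 0, 0, 0, 0, 0, 0, 0, 0, 0, 0, 0, 0, 0, -0.03, 0, 0, 0, -0.08, 0, 0, 0, -0.13, 0, 0, 0, -0.17, 0, 0, 0, -0.2, 0], gripper=0.5)

```text
time: 48.92
tool_pos: [0.6423, 0.1298, 0.2451]
tcp_rot: [-3.139, -0.111, -0.005]
wrist_force: [-0.2, -0.6, 0.9]
width: 0.504
grip_force: 0.0
```

```bash
python3 -c "
from h import *
go(.52,.21,.27,.075)"
```

```text
shift [-0.1163 -0.0887 -0.0253] turn -0.0042 rows>= 2.4
```

>>> step_arm(series=[-0.04, -0.03, 0, 0, -0.08, -0.06, 0, 0, -0.116, -0.089, 0, 0, -0.116, -0.089, 0, 0, -0.116, -0.089, 0, 0])

```text
time: 49.55
tool_pos: [0.52, 0.2102, 0.2426]
tcp_rot: [3.139, 0.112, 0.002]
wrist_force: [-1.2, -0.1, 0.3]
width: 0.5
grip_force: 0.0
```

```bash
python3 -c "
from h import *
from f import fit
w=cam('wrist');save(w,'w19');th=.075;M=np.array([[np.cos(th),-np.sin(th)],[np.sin(th),np.cos(th)]])
for f in fit(w,.01): print(f[0],np.round(M.T@(np.array(f[1:3])-[.5528,.2133]),4),round(f[3]-th,3),round(f[4],2))
for r in viewer.spot_point(w,'carriage_tab')[:2]: print(r,ray(w,r['point'],.067))
go(.459,.2075,.12,1.646)"
```

```text
[360.  83.] [ 0.0842 -0.0312] 0.027 0.86
[427.  84.] [ 0.0843 -0.0903] -0.037 0.85
[223.  86.] [0.083  0.0888] -0.008 0.86
[294.  91.] [0.0775 0.0254] 0.064 0.86
[325. 282.] [-0.1006  0.0055] -1.568 0.72
{'point': [327.0, 282.6], 'score': 0.93} [0.45711735 0.20382296 0.067     ]
shift [-0.0616 -0.0021  0.1223] turn -1.576 rows>= 8.4
```

View pics/w19.png

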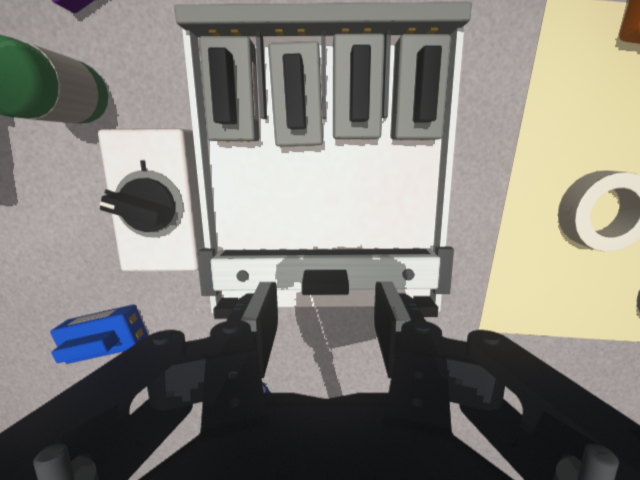

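All four fresh packs stand in their lanes at (230,88), (297,92), (358,85) and (421,87). The carriage is open and the knob is off.

>>> step_arm(series=[0, 0, 0, -0.18, 0, 0, 0, -0.36, 0, 0, 0, -0.54, 0, 0, 0, -0.72, -0.02, 0, 0, -0.9, -0.04, -0.001, 0.02, -1.08, -0.06, -0.002, 0.04, -1.26, -0.0616, -0.002, 0.06, -1.44])

```text
time: 50.65
tool_pos: [0.4578, 0.2071, 0.1816]
tcp_rot: [-2.282, -2.159, 0.001]
wrist_force: [-1.1, 0.3, 1.1]
width: 0.499
grip_force: 0.0
```

>>> step_arm(series=[0, 0, 0.02, -0.136, 0, 0, 0.04, -0.136, 0, 0, 0.04, -0.136, 0, 0, 0.04, -0.136])

```text
time: 51.15
tool_pos: [0.4589, 0.2077, 0.1429]
tcp_rot: [2.136, 2.303, 0.001]
wrist_force: [0.6, 0.3, 0.4]
width: 0.502
grip_force: 0.0
```

```bash
python3 -c "
from h import *
print(monitor.read_state()['tool_pos']);go(.459,.2072,.056,1.646)"
```

```text
[0.45894583 0.20766293 0.14289397]
shift [-0.0005 -0.      0.0869] turn -0.0002 rows>= 1.4
```

>>> step_arm(series=[0, 0, 0.04, 0, 0, 0, 0.075, 0, 0, 0, 0.087, 0, 0, 0, 0.087, 0])

```text
time: 51.65
tool_pos: [0.4582, 0.2078, 0.0555]
tcp_rot: [-2.136, -2.304, 0.001]
wrist_force: [0.8, 0.2, -0.3]
width: 0.502
grip_force: 0.0
```

>>> step_arm(series=[0, 0, 0, 0, 0, 0, 0, 0, 0, 0, 0, 0, 0, 0, 0, 0], gripper=0, newtons=60)

```text
time: 52.15
tool_pos: [0.4593, 0.2085, 0.0572]
tcp_rot: [2.134, 2.304, 0.004]
wrist_force: [-0.3, 0.5, 6.2]
width: 0.129
grip_force: 60.6
```

>>> step_arm(series=[0, 0.015, 0, 0, 0, 0.03, 0, 0, 0, 0.045, 0, 0, 0, 0.06, 0, 0, 0, 0.075, 0, 0, 0, 0.09, 0, 0, 0, 0.1, 0, 0, 0, 0.11, 0, 0])

```text
time: 53.15
tool_pos: [0.5684, 0.2172, 0.0572]
tcp_rot: [-2.135, -2.304, -0.003]
wrist_force: [-4.9, 1.1, 8.5]
width: 0.131
grip_force: 61.0
```

>>> step_arm(series=[0, 0.005, 0, 0, 0, 0.009, 0, 0, 0, 0.012, 0, 0, 0, 0.012, 0, 0])

```text
time: 53.65
tool_pos: [0.5773, 0.2178, 0.0571]
tcp_rot: [-2.133, -2.302, 0.004]
wrist_force: [-11.1, 1.3, 13.7]
width: 0.129
grip_force: 61.7
```

>>> step_arm(series=[0, 0.003, 0, 0, 0, 0.005, 0, 0, 0, 0.005, 0, 0])

```text
time: 54.02
tool_pos: [0.5773, 0.2178, 0.0571]
tcp_rot: [-2.129, -2.297, 0.017]
wrist_force: [-27.0, -0.3, 25.3]
width: 0.128
grip_force: 63.6
```

```bash
python3 -c "
from h import *
s=monitor.read_state();print(s['tool_pos'],s['wrist_force'])
w=cam('wrist');save(w,'w20')"
```

```text
[0.57727263 0.21782326 0.05713567] [-27.04210604  -0.26303596  25.34615289]
```

>>> step_arm(series=[0, -0.003, 0, 0, 0, -0.006, 0, 0, 0, -0.006, 0, 0])

```text
time: 54.45
tool_pos: [0.5773, 0.2179, 0.0571]
tcp_rot: [-2.134, -2.303, 0.001]
wrist_force: [-8.7, 1.5, 10.6]
width: 0.131
grip_force: 61.2
```

>>> step_arm(series=[0, 0, 0, 0, 0, 0, 0, 0, 0, 0, -0.02, 0, 0, 0, -0.06, 0, 0, 0, -0.12, 0, 0, 0, -0.15, 0, 0, 0, -0.15, 0], gripper=0.5)

```text
time: 55.32
tool_pos: [0.5815, 0.2179, 0.211]
tcp_rot: [2.133, 2.301, 0.013]
wrist_force: [-0.5, 0.6, -0.1]
width: 0.5
grip_force: 0.0
```

```bash
python3 -c "
from h import *
go(.5195,.382,.15,1.34)"
```

```text
shift [ 0.1682 -0.05    0.0609] turn 0.3066 rows>= 3.0
```

>>> step_arm(series=[0.05, -0.015, 0, 0.1, 0.1, -0.03, 0, 0.2, 0.15, -0.045, 0, 0.3, 0.168, -0.05, 0.02, 0.315, 0.168, -0.05, 0.05, 0.315, 0.168, -0.05, 0.05, 0.315])

```text
time: 56.08
tool_pos: [0.513, 0.3792, 0.1508]
tcp_rot: [-2.469, -1.941, 0.014]
wrist_force: [-0.7, -0.8, -0.1]
width: 0.498
grip_force: 0.0
```

```bash
python3 -c "
from h import *
go(.5197,.382,.067,1.325);w=cam('wrist');save(w,'w21')
for n,z in (('carriage_tab',.067),('knob_grip',.076)):
  for r in viewer.spot_point(w,n)[:1]: p=ray(w,r['point'],z)[:2];print(n,r,p)"
```

```text
shift [0.0049 0.0063 0.0837] turn 0.0076 rows>= 1.3
carriage_tab {'point': [457.6, 422.8], 'score': 0.86} [0.57891676 0.21308943]
knob_grip {'point': [336.3, 246.5], 'score': 0.79} [0.51981517 0.37913709]
```

>>> step_arm(series=[0, 0, 0, 0.008, 0, 0, 0, 0.008])

```text
time: 56.48
tool_pos: [0.5168, 0.3809, 0.1566]
tcp_rot: [2.479, 1.93, 0.003]
wrist_force: [0.7, 0.9, -0.2]
width: 0.499
grip_force: 0.0
```

```bash
python3 -c "
from h import *
go(.5197,.3815,.067,1.325)"
```

```text
shift [0.0012 0.0025 0.0896] turn -0.0019 rows>= 1.4
```

>>> step_arm(series=[0.001, 0.0025, 0.04, 0, 0.001, 0.0025, 0.075, 0, 0.001, 0.0025, 0.0895, 0, 0.001, 0.0025, 0.0895, 0, 0.001, 0.0025, 0.0895, 0])

```text
time: 57.1
tool_pos: [0.5199, 0.3819, 0.0676]
tcp_rot: [2.478, 1.931, 0.005]
wrist_force: [0.2, 0.8, 0.6]
width: 0.499
grip_force: 0.0
```

>>> step_arm(series=[0, 0, 0, 0, 0, 0, 0, 0, 0, 0, 0, 0, 0, 0, 0, 0], gripper=0, newtons=60)

```text
time: 57.6
tool_pos: [0.5192, 0.3819, 0.0676]
tcp_rot: [-2.478, -1.931, -0.003]
wrist_force: [-2.0, -0.2, 5.2]
width: 0.147
grip_force: 60.0
```

>>> step_arm(series=[0, 0, 0, 0.16, 0, 0, 0, 0.32, 0, 0, 0, 0.48, 0, 0, 0, 0.64, 0, 0, 0, 0.8, 0, 0, 0, 0.96, 0, 0, 0, 1.12, 0, 0, 0, 1.26])

```text
time: 58.6
tool_pos: [0.5191, 0.3819, 0.0676]
tcp_rot: [-3.139, -0.093, -0.002]
wrist_force: [-2.3, 0.3, 7.2]
width: 0.145
grip_force: 60.0
```

```bash
python3 -c "
from h import *
s=monitor.read_state();print(psi(),s['torque'],s['wrist_force'],s['width'])"
```

```text
0.05906441772477783 [-0.04142341  0.38177887  0.0152151 ] [-2.25144502  0.3062335   7.24143336] 0.14510129597649352
```

>>> step_arm(series=[0, 0, 0, 0, 0, 0, 0, 0, 0, 0, -0.04, 0, 0, 0, -0.1, 0, -0.01, 0.05, -0.15, 0, -0.02, 0.1, -0.18, 0, -0.02, 0.12, -0.18, 0, -0.02, 0.12, -0.18, 0], gripper=0.5)

```text
time: 59.6
tool_pos: [0.5067, 0.2587, 0.2467]
tcp_rot: [-3.14, -0.098, -0.003]
wrist_force: [0.3, 0.3, -0.0]
width: 0.501
grip_force: 0.0
```

```bash
python3 -c "
from h import *
from f import fit
w=cam('wrist');save(w,'w22');th=.075;M=np.array([[np.cos(th),-np.sin(th)],[np.sin(th),np.cos(th)]])
D=lambda p:np.round(M.T@(np.array(p[:2])-[.5528,.2133]),4)
for f in fit(w,.01): print(f[0],D(f[1:3]),round(f[3]-th,3),round(f[4],2))
for n,z in (('carriage_tab',.067),('knob_grip',.076)):
  for r in viewer.spot_point(w,n)[:1]: print(n,r['point'],D(ray(w,r['point'],z)))
# white pointer mark on the knob
im=w['image'];p=proj(w,[.5197,.3815,.087]).astype(int);print(p)
c=im[p[1]-35:p[1]+35,p[0]-35:p[0]+35].min(2)
d=(im[p[1]-35:p[1]+35,p[0]-35:p[0]+35].max(2)<70).astype(np.uint8)
for r in d[::4]: print(''.join('#' if v else '.' for v in r[::2]))
t=cam('top');
print(monitor.read_state()['time'])"
```

```text
[480.  66.] [ 0.0868 -0.0894] -0.034 0.85
[414.  67.] [ 0.0865 -0.0306] -0.028 0.85
[350.  68.] [0.0865 0.0256] -0.005 0.85
[276.  70.] [0.0858 0.0889] 0.026 0.86
carriage_tab [380.1, 147.9] [ 0.0211 -0.0014]
knob_grip [191.4, 198.7] [-0.0209  0.1691]
[185 200]
...................................
.......................##..........
.............##...#############....
.............##...################.
............###...#################
.......##..#####...################
...........########################
...........########################
...........########################
...........########################
............#######################
.............######################
...............####################
................#################..
................##############.....
.................########..........
...................................
...................................
59.8
```

```bash
python3 -c "
from h import *
w=cam('wrist');th=.075;M=np.array([[np.cos(th),-np.sin(th)],[np.sin(th),np.cos(th)]])
P=[]
for dx in np.arange(-.024,.0241,.004):
  row=''
  for dy in np.arange(.02,-.0201,-.004):
    q=np.array([.5197,.3815])+M@[-dx,dy];u=proj(w,[*q,.087]).round().astype(int);row+='%4d'%w['image'][u[1],u[0]].min()
  print('%.3f'%-dx,row)
print(w['image'].shape);t=cam('top');print([(n,[ (round(r['score'],2),np.round(ray(t,r['point'],0)[:2],3)) for r in viewer.spot_point(t,n)[:2]]) for n in ('tin','reel','meter','mug','cleaner')])"
```

```text
0.024  215 229 228 143  55 156  48  44  44  48  55
0.020  200 228 170 135  50 218  55  44  44  46  55
0.016   67 195 135  59  52 219  54  43  43  44  56
0.012  207 113 130  52  50 169  55  44  42  44  55
0.008  198 177  58  52  51  53  54  43  43  44  55
0.004  209 145  67  51  50  52  54  43  41  45  54
-0.000  216 195  57  51  51  53  52  43  42  45  55
-0.004  201 225 129  51  52  52  52  43  42  45  54
-0.008  208 228 136  51  51  52  53  43  43  44  54
-0.012  195 229 208 131  51  52  53  43  43  46  54
-0.016  205 229 229 166  51  53  53  44  42  45  54
-0.020  209 228 228 229  52  53  53  43  43  76  91
-0.024  199 230 230 230  86  82  82 155 106 111 140
(480, 640, 3)
[('tin', [(0.6, array([ 0.44 , -0.202]))]), ('reel', [(0.63, array([ 0.549, -0.093])), (0.4, array([ 0.729, -0.319]))]), ('meter', [(0.71, array([0.631, 0.19 ])), (0.69, array([ 0.786, -0.111]))]), ('mug', [(0.9, array([ 0.401, -0.596]))]), ('cleaner', [])]
```

The pointer lies along dock +x, so the knob is back at test. The carriage is home and the bystanders have not moved beyond measurement error.

```bash
python3 -c "
from workcell import job
print(job.finish_job())"
```

```text
the job is handed in; nothing more can be done
None
```

The job is done and handed in at about 60 s of the 200 s: knob off, carriage opened, the one tested pack moved to the tray, four fresh packs laid in the four lanes, carriage pushed home to its stop, then knob back to test; the hand-in returned no verdict.

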